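# Cull damaged press blocks from the wash tray

### The arm

A 6-joint arm with a two-finger parallel gripper is mounted at the origin on the work surface. World frame = base frame: x ahead of the robot, y to its left, z up, the work surface at z = 0. Lengths are in m, angles in rad, forces in N, time in s.
With the tool pointing down it reaches from about 0.35 to 0.85 m from the base axis. Payload 8.1 kg.
Tool frame: the origin (TCP) lies midway between the tips of the shut fingers; the grasp point (between the pads) lies robot.grasp_offset behind it (robot.grasp_offset is the distance from the TCP to the grasp point, in m); z points along the fingers, y is the direction in which the jaws open and shut (so a half turn about z gives the same grasp; the last joint's range is limited). The gripper opens to 93 mm and grips with 3 to 60 N. Pads are 15 mm wide; open, the fingers measure 128 mm over their backs; the gripper's body (75 mm by 188 mm) begins 65 mm behind the grasp point.
Start: joints at [1.047, 0.13, 1.488, -0, 1.523, -0.085], TCP at [0.255, 0.543, 0.219] pointing down, gripper open.
Joint ranges: [-2.96, 2.96], [-0.89, 2.26], [0.02, 2.5], [-1.34, 4.48], [0, 2.73], [-2.66, 2.66]. Speed limits (rad/s): [2.39, 2.39, 2.79, 3.14, 3.14, 3.14].

### API

Orientations are given as a rotation vector (axis times angle).
In Python, from plant import robot gives the robot as it stands.
- The arm moves only by the shell command python3 -m handwheel 'ROWS' [OPENING] [FORCE]. ROWS is text: rows parted by semicolons, each of 6 numbers parted by spaces: the shift along the world's x, y, z each as a share of 0.3 m, from -1 to 1, then the turn, a rotation vector about the world's x, y, z each as a share of 45 degrees, from -1 to 1. A call has 1 to 5 rows; each row is the pose to reach, as a shift and turn from the pose commanded when the call began; what a row does not reach only later rows make up. A row lasts 1/10 s, in which the tool goes at most 50 mm and 8.59 degrees, less where a joint would pass 70% of its speed; a pose out of reach is approached as far as the arm can. A call with a number of a shift or a turn outside -1 to 1 is refused whole. A call with a gripper value outside its range is refused whole. OPENING is the closure, from -1 (fully open) to 1 (shut), set as the call begins (- or left out, the last holds). The fingers move at their own pace and stop on an object; FORCE is the grip in N (left out, the last holds). Time passes only in rows, so rows that repeat a pose let the fingers close. It gives the time, the measured TCP pose, the force and the opening at its end, in the units of the state.
- robot.read_state(): the state, without advancing time (a new reading comes with each control period).
- robot.read_camera(name): name is "scene" or "top" or "wrist"; returns (picture, depth): 400x640x3 uint8, red, green, blue; 400x640 float32, m along the optical axis (not along the pixel's ray), 0 where there is no reading.
- robot.camera_model(name): a dict with "camera_matrix" (3x3 intrinsics, pixels), "pose" (4x4, takes a point from camera to world coordinates); the wrist camera has in their place "tool_from_camera" (4x4, takes a point from camera to tool coordinates, whose origin is the TCP and whose axes are the flange's). Camera axes: x right, y down, z forward; pixel columns grow to the right and rows downward; lengths in m; the calibration is good to about 2 mm. A picture is of the moment at which its call begins: read the wrist's pose just before it. camera_model takes no time and is no camera call.
- robot.close_job(): hands the job in, once; it reports no verdict.
Trained networks look in the newest picture that a camera, given by its name, has taken for a name from the list of things; names that differ only in an ending like _2 or _b are one class to them, and where a whole thing is asked for, a point or a joint stands for the part that bears it (a point fixed in the world has none). Each returns a list of dicts, best first, with "conf" (0 to 1); they miss things now and then, are a little off and sometimes report something else, mostly with a low value. They report only what shows in the picture. A call takes as long as a camera call. They do not tell look-alikes from the thing itself.
- robot.look_for(camera, query): "rect" ([centre column, centre row, width, height] in pixels, round what is visible of it).
- robot.silhouettes(camera, query): "pixels" (400x640 bool, what is visible of it) and "rect" ([centre column, centre row, width, height] in pixels, round what is visible of it).
- robot.tip_of(camera, query): "at" ([row, column] in pixels: a listed point, or the origin of a listed thing).
The state is a dict: "t": time; "q": joint angles; "dq": joint speeds; "joint_torque": joint torques, N m; "tool_pos": TCP position; "orientation": TCP orientation; "force": force on the tool from outside, world axes, zero at the start; "wrist_torque": the same for the moment, N m; "opening": finger opening in m.
Only numpy, scipy, OpenCV 4.12 (cv2) and the standard library are available. Lean on these libraries where they do the work, as an engineer would, in place of code of your own. Each camera call takes 0.05 s, during which the arm holds its last target.

### The job

These press blocks have come back from washing and must be checked before use. Lift the hold-down bar level and straight up out of its two open brackets, both ends together, and set it aside; put every damaged block (corner broken off, bite out of the side, or snapped short) in the red reject box and leave the sound ones in the tray. Lay the bar back down in both brackets, shut the reject box's lid and then swing its hasp fully down over the staple, without disturbing the other things on the table.

Things in the scene. Friction and masses are not known exactly. Their poses are not given: they have to be found in the camera images.
- tray: White perforated wash tray, fixed, 160 (x) x 340 (y) mm outside, walls 5 mm thick, rims 30 mm and inner floor 10 mm above the table. Origin: centre of its underside; y along its length. Holds up to six press blocks in a row along y, about 50 mm apart, each with its long x axis roughly along the tray's x. A U bracket stands beyond each end wall.
- bracket_a (a point): Middle of the slot bottom of the stainless open-topped U bracket at the tray's +y end, 186 mm from the tray's middle and 50 mm above the table. Plate 6 mm thick; slot 30 mm wide along the tray's x; arms reach 77 mm above the table, flared outwards above 68 mm.
- bracket_b (a point): The same for the bracket at the tray's -y end.
- bar: Hold-down bar, loose: stainless flat tube 24 (x) x 410 (y) x 14 mm, about 0.4 kg, lying in both brackets 4 mm above the block ribs. Origin: centre of its underside; y along it, z up. In the middle of its top an upright yellow grip, 12 thick (x) x 70 long (y) x 24 mm high, reaches from 14 to 38 mm above the origin. The same either way round.
- bar_end_a (a point): Centre of the bar's +y end face, 7 mm above its underside.
- bar_end_b (a point): Centre of the bar's -y end face, 7 mm above its underside.
- block_1: In the tray; origin: centre of the underside of the full foot, x along foot and rib, z up. May be absent. SOUND blue plastic press block, 60 g: foot 90 (x) x 34 (y) x 12 mm, a full rectangle; centred on it an upright grip rib 60 (x) x 10 (y) x 24 mm (36 mm high overall).
- block_2: In the tray; origin: centre of the underside of the full foot, x along foot and rib, z up. May be absent. SOUND blue plastic press block, 60 g: foot 90 (x) x 34 (y) x 12 mm, a full rectangle; centred on it an upright grip rib 60 (x) x 10 (y) x 24 mm (36 mm high overall).
- block_3: In the tray; origin: centre of the underside of the full foot, x along foot and rib, z up. May be absent. SOUND blue plastic press block, 60 g: foot 90 (x) x 34 (y) x 12 mm, a full rectangle; centred on it an upright grip rib 60 (x) x 10 (y) x 24 mm (36 mm high overall).
- block_4: In the tray; origin: centre of the underside of the full foot, x along foot and rib, z up. May be absent. DAMAGED press block, as block_1 (foot 90 x 34 x 12, rib 60 x 10 x 24 mm), but the foot's +x +y corner is broken off, 26 mm long x 16 mm wide.
- block_5: In the tray; origin: centre of the underside of the full foot, x along foot and rib, z up. May be absent. DAMAGED press block, as block_1 (foot 90 x 34 x 12, rib 60 x 10 x 24 mm), but with a bite 34 mm long x 11 mm deep out of the middle of the foot's -y side.
- block_6: In the tray; origin: centre of the underside of the full foot, x along foot and rib, z up. May be absent. DAMAGED press block, as block_1 but snapped short, 45 g: the foot runs from x = -45 only to +14 mm (ragged to +21 on one side), the rib from -30 to +14 mm.
- reject_box: Red reject box, fixed, 160 (x) x 180 (y) x 95 mm high outside, walls and floor 5 mm. Origin: centre of its underside. Its front is its -x side, turned roughly to the tray, with a steel staple loop in the middle 67 mm above the table, standing 15 mm out from the wall; the lid is hinged on the +x rim.
- lid (a joint): Red lid, 165 x 184 x 6 mm. Hinge axis along the box's y at x = +80, z = 95 mm in the box's frame, on the lid's underside. 0 = shut, grows as it opens upward (rad), stop at 1.75; starts open, a little past upright. Stiff friction hinge: it stays where it is left; about 3 N at 110 mm from the hinge pushes it.
- lid_edge (a point): Middle of the lid's free edge, 165 mm from the hinge.
- hasp (a joint): Steel flap 36 wide x 55 long x 3 mm on the lid's free edge, slotted for the staple, its end lip turned 12 mm outwards. Hinge along the box's y, with the lid shut at x = -89, z = 98 mm in the box's frame. 0 = square to the lid, down over the staple; grows outward and up (rad; 1.57 = straight out from the lid's edge); starts swung out. Stays where left; under 2 N moves it.
- hasp_tip (a point): Middle of the flap's free end, 55 mm from its hinge.
- spray: White spray-cleaner bottle with blue cap, 64 mm across, 170 mm tall; leave alone. Origin: underside.
- torch: Black inspection torch with steel head lying on the table, about 135 mm long, 34 mm thick; leave alone. Origin: on the table below its middle.
- steel_cup: Small open stainless cup, 64 mm across, 70 mm high; leave alone. Origin: underside.
There are look-alikes about, which are no part of the job. Leave any pink or turquoise look-alike of the block_4 alone.

How it is judged:
On the way, in this order (a step that is already met when the one before it is completed fails the run):
1. the hold-down bar is lifted level clear of both brackets (z of each of bar_end_a, bar_end_b in the frame of tray above 0.088 m and angle between bar's own y axis and vertical between 1.42 and 1.72 rad), for 0.2 s.
2. every damaged block is in the reject box (x of block_4 in the frame of reject_box between -0.078 and 0.078 m and y of block_4 in the frame of reject_box between -0.088 and 0.088 m and z of block_4 in the frame of reject_box between 0 and 0.085 m and x of block_5 in the frame of reject_box between -0.078 and 0.078 m and y of block_5 in the frame of reject_box between -0.088 and 0.088 m and z of block_5 in the frame of reject_box between 0 and 0.085 m and x of block_6 in the frame of reject_box between -0.078 and 0.078 m and y of block_6 in the frame of reject_box between -0.088 and 0.088 m and z of block_6 in the frame of reject_box between 0 and 0.085 m), for 0.2 s.
3. the lid is shut with the damaged blocks inside, hasp still swung out (all of step 2 and value of joint lid below 0.06 rad and value of joint hasp above 0.4 rad), for 0.2 s.
4. the hasp is swung down over the staple (value of joint lid below 0.06 rad and value of joint hasp below 0.2 rad), for 0.2 s.
At the end, for the whole second after the job is handed in: Bar back in both brackets (centred within 15 mm, in line within 0.05 rad, both ends down in the slots); every damaged block in the reject box, every sound one in the tray; lid shut (under 0.06 rad) with the hasp down over the staple (under 0.2 rad); all at rest (all of step 2 and all of step 4 and horizontal distance between bar and tray below 0.015 m and angle between the y axis of bar and the y axis of tray, either way round below 0.05 rad and z of bar_end_a in the frame of tray between 0.052 and 0.066 m and z of bar_end_b in the frame of tray between 0.052 and 0.066 m and x of block_1 in the frame of tray between -0.078 and 0.078 m and y of block_1 in the frame of tray between -0.168 and 0.168 m and z of block_1 in the frame of tray between 0 and 0.042 m and x of block_2 in the frame of tray between -0.078 and 0.078 m and y of block_2 in the frame of tray between -0.168 and 0.168 m and z of block_2 in the frame of tray between 0 and 0.042 m and x of block_3 in the frame of tray between -0.078 and 0.078 m and y of block_3 in the frame of tray between -0.168 and 0.168 m and z of block_3 in the frame of tray between 0 and 0.042 m and linear speed of each of bar, block_1, block_2, block_3, block_4, block_5, block_6 below 0.03 m/s); the robot touches nothing.
It fails at once if the spray bottle is moved more than 30 mm (distance of spray from where it was at the start of the episode above 0.03 m).
It fails at once if the torch is moved more than 30 mm (distance of torch from where it was at the start of the episode above 0.03 m).
It fails at once if the steel cup is moved more than 30 mm (distance of steel_cup from where it was at the start of the episode above 0.03 m).
Of block_1, block_2, block_3 only 2 to 3 are there at a start; the rules pass over those that are not, and their reading is None.
Of block_4, block_5, block_6 only 2 to 3 are there at a start; the rules pass over those that are not, and their reading is None.
At some moment in a run one of block_1, block_2, block_3, block_4, block_5, block_6 may be knocked a few centimetres aside while the robot is not near it.
Once in a run the grip may slacken for a moment while it holds something.
It also fails if it takes over 192 s, if anything falls off the work surface, if the arm or the gripper's body presses on something with over 40 N, if the wrist force passes 120 N, or if a joint passes its speed limit or range.

## Working session

There is one attempt and no reset: what is moved stays moved. The work goes in short steps, Python scripts to look and compute and a shell command to move; the robot and the scene stay as the last step left them, time stands still between calls to the robot, and variables do not carry over. Pictures are saved under pics/ and viewed, and the job is handed in when it is done.

```bash
ls -la; mkdir -p pics; cat > h.py <<'E'
import numpy as np, cv2
from plant import robot
from scipy.spatial.transform import Rotation as R
def snap(cam,fn=None):
    s=robot.read_state(); p,d=robot.read_camera(cam)
    if fn: cv2.imwrite('pics/'+fn,cv2.cvtColor(p,cv2.COLOR_RGB2BGR))
    return s,p,d
def campose(cam,s=None):
    m=robot.camera_model(cam); K=np.array(m['camera_matrix'])
    if 'pose' in m: return K,np.array(m['pose'])
    T=np.eye(4);T[:3,:3]=R.from_rotvec(s['orientation']).as_matrix();T[:3,3]=s['tool_pos']
    return K,T@np.array(m['tool_from_camera'])
def world(cam,s,d):
    K,T=campose(cam,s); v,u=np.mgrid[:400,:640]
    P=np.stack([(u-K[0,2])/K[0,0]*d,(v-K[1,2])/K[1,1]*d,d],-1)
    W=P@T[:3,:3].T+T[:3,3]; W[d==0]=np.nan
    return W
E
python3 - <<'E'
from h import *
print(robot.read_state(), robot.grasp_offset)
for c in ['scene','top','wrist']:
    s,p,d=snap(c,c+'0.png'); print(c,campose(c,s),(d>0).mean())
E
```

```text
total 12
drwxr-xr-x  3 agent agent 4096 Dec  7 00:17 .
drwxr-xr-x 23 root  root  4096 Dec  7 00:17 ..
drwxr-xr-x  2 agent agent 4096 Dec  7 00:17 pics
{'t': 0.0, 'q': array([ 1.04660420e+00,  1.31135298e-01,  1.48927157e+00,  5.03108515e-05,
        1.52300868e+00, -8.53919646e-02]), 'dq': array([-0.00015866, -0.00160104,  0.00015703,  0.0013647 , -0.00178172,
       -0.00079476]), 'joint_torque': array([-9.49017522e-04, -5.59873760e+01, -4.91740394e+01,  7.65276840e-02,
        3.64127511e-02, -1.11330869e-04]), 'tool_pos': array([0.25458499, 0.54268331, 0.21760714]), 'orientation': array([-6.83623183e-01, -3.06570032e+00,  2.70720814e-03]), 'force': array([ 0.34971143, -0.30845385, -0.16059356]), 'wrist_torque': array([-0.01758709,  0.01589595, -0.01721647]), 'opening': 0.09313417769579906} 0.0188
scene (array([[427.92996166,   0.        , 324.08064254],
       [  0.        , 427.92996166, 202.11293637],
       [  0.        ,   0.        ,   1.        ]]), array([[ 0.42094106,  0.67115537, -0.61021234,  1.35237948],
       [ 0.90692062, -0.29847462,  0.29733466, -0.35989708],
     
[... 273 characters left out ...]
,   1.        ]]), array([[ 0.01379044, -0.99783986,  0.06422957,  0.45347577],
       [-0.99989134, -0.01342717,  0.00608412,  0.04177206],
       [-0.00520856, -0.06430649, -0.9979166 ,  1.00635124],
       [ 0.        ,  0.        ,  0.        ,  1.        ]])) 0.99612109375
wrist (array([[291.60651451,   0.        , 313.73778635],
       [  0.        , 291.60651451, 197.75224224],
       [  0.        ,   0.        ,   1.        ]]), array([[ 0.42557047,  0.86765366,  0.25703483,  0.18205654],
       [ 0.90492302, -0.40740563, -0.12302431,  0.57529944],
       [-0.00202505,  0.28495225, -0.95853957,  0.38419072],
       [ 0.        ,  0.        ,  0.        ,  1.        ]])) 0.99613671875
```

View pics/top0.png

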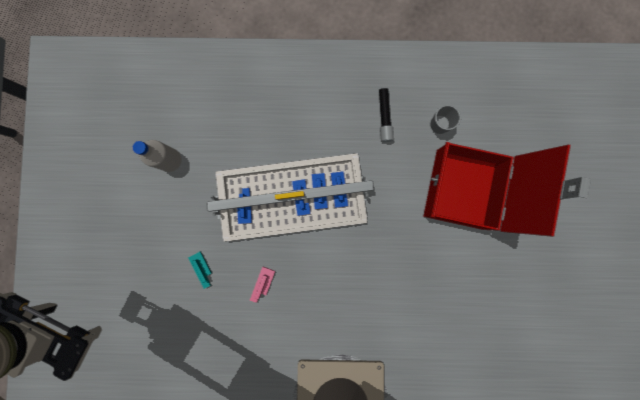

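View pics/scene0.png

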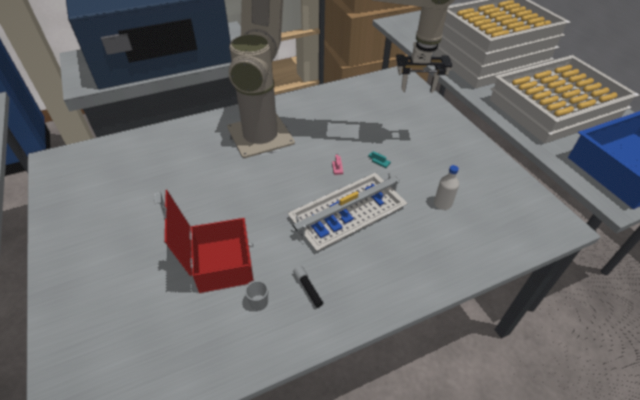

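View pics/wrist0.png

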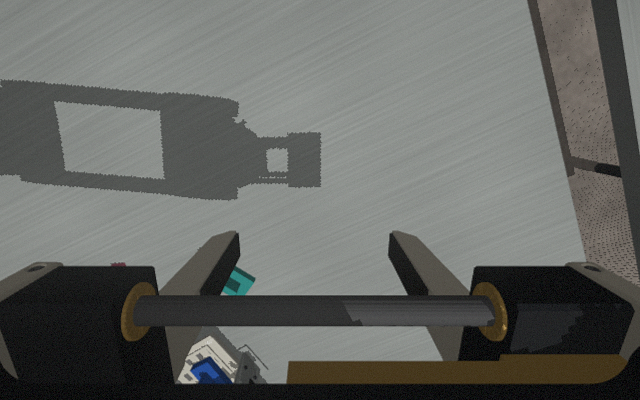

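Top: tray at (292,198) with the bar across it and 4 blue blocks, reject box at (468,188) with its lid open to the right, hasp at (573,187), spray (150,150), torch (386,115), cup (446,122). Turquoise and pink look-alikes at (201,269) and (262,285) are off the tray and stay untouched. Now the geometry.

```bash
python3 - <<'E'
from h import *
s,p,d=snap('top'); W=world('top',s,d); np.save('Wtop.npy',W)
hsv=cv2.cvtColor(p,cv2.COLOR_RGB2HSV)
x,y,z=W[...,0],W[...,1],W[...,2]
print('table z',np.nanmedian(z[300:390,420:600]))
def rect(m):
    pts=W[m][:,:2].astype(np.float32); (c,sz,a)=cv2.minAreaRect(pts); return np.round(c,4),np.round(sz,4),round(a,2),np.round(np.nanmedian(W[m][:,2]),4),len(pts)
q=lambda r0,r1,c0,c1: (lambda m:(m.__setitem__((slice(r0,r1),slice(c0,c1)),True),m)[1])(np.zeros((400,640),bool))
reg=q(140,250,200,385)
yel=(hsv[...,0]>15)&(hsv[...,0]<35)&(hsv[...,1]>150)&reg; print('grip',rect(yel))
for q_ in ['bar','tray','reject_box','lid_edge','hasp_tip','spray','torch','steel_cup','block_1']:
  for r in robot.silhouettes('top',q_)[:6]:
    m=r['pixels']&~np.isnan(z); print(q_,round(r['conf'],2),np.round(r['rect']),rect(m))
for q_ in ['bar','bar_end_a','bar_end_b','tray','bracket_a','bracket_b','reject_box','lid_edge','hasp_tip']:
  for r in robot.tip_of('top',q_)[:2]:
    i,j=np.round(r['at']).astype(int); print(q_,round(r['conf'],2),i,j,np.round(W[i,j],4))
im=cv2.resize(p[140:250,200:385],None,fx=4,fy=4,interpolation=cv2.INTER_CUBIC)
cv2.imwrite('pics/top0c.png',im[...,::-1])
E
```

```text
table z 0.0009374277184093227
grip (array([0.52  , 0.1312]), array([0.0114, 0.0677]), 7.91, np.float64(0.0881), 143)
bar 0.98 [291. 195. 171.  33.] (array([0.5233, 0.1345]), array([0.0323, 0.4341]), 7.98, np.float64(0.0646), 1754)
tray 0.66 [340. 190.  17.  34.] (array([0.5406, 0.0091]), array([0.0877, 0.0342]), 7.7, np.float64(0.0231), 282)
tray 0.63 [292. 197. 160.  87.] (array([0.5219, 0.1347]), array([0.1893, 0.4021]), 8.23, np.float64(0.0124), 7759)
reject_box 0.64 [507. 190. 168.  94.] (array([ 0.549 , -0.4258]), array([0.4297, 0.2308]), 87.5, np.float64(0.0936), 11040)
lid_edge 0.96 [546. 193.  92.  93.] (array([ 0.5326, -0.4851]), array([0.1826, 0.246 ]), 3.3, np.float64(0.2015), 5010)
lid_edge 0.44 [289. 199. 166.  31.] (array([0.5219, 0.1383]), array([0.0325, 0.4419]), 7.68, np.float64(0.0646), 1760)
hasp_tip 0.61 [576. 188.  32.  24.] (array([ 0.5491, -0.5231]), array([0.0347, 0.2455]), 12.38, np.float64(0.3054), 504)
spray 0.86 [158. 157.  45.  33.] (array([0.6279, 0.4887]), array([0.1373, 0.0718]), 70.34, np.float64(0.1108), 1099)
torch 0.96 [388. 116.  16.  48.] (array(
[... 961 characters left out ...]
 0.5197 -0.4109  0.2647]
bar_end_a 0.6 208 206 [4.890e-01 3.564e-01 2.000e-04]
bar_end_a 0.56 187 373 [ 0.5437 -0.0717  0.0651]
bar_end_b 0.6 208 206 [4.890e-01 3.564e-01 2.000e-04]
bar_end_b 0.56 187 373 [ 0.5437 -0.0717  0.0651]
tray 0.79 198 295 [0.5143 0.1191 0.0623]
bracket_a 0.79 210 213 [0.482  0.3188 0.0652]
bracket_a 0.74 186 366 [ 0.5462 -0.0548  0.0628]
bracket_b 0.79 210 213 [0.482  0.3188 0.0652]
bracket_b 0.74 186 366 [ 0.5462 -0.0548  0.0628]
reject_box 0.82 188 456 [ 0.5495 -0.2939  0.0076]
lid_edge 0.83 191 561 [ 0.5221 -0.4123  0.2593]
lid_edge 0.41 116 385 [ 0.7301 -0.1054  0.0319]
hasp_tip 0.82 184 580 [ 0.5299 -0.4116  0.3168]
hasp_tip 0.66 212 212 [0.4787 0.34   0.0013]
```

View pics/top0c.png

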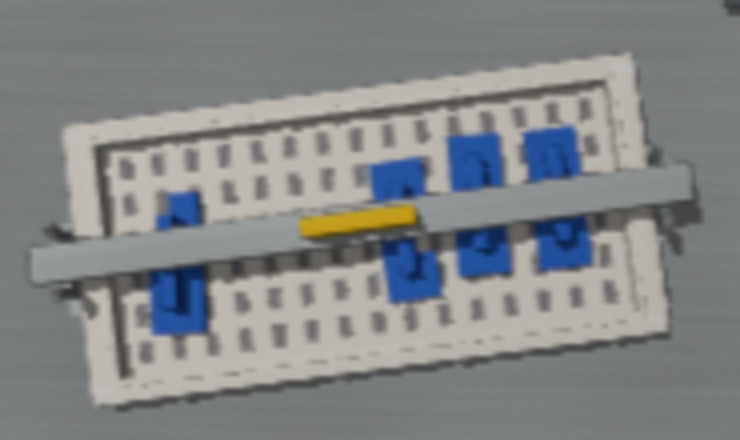

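```bash
python3 -m handwheel '0.443 -0.687 0 0 0 -0.633;0.443 -0.687 0 0 0 -0.633;0.443 -0.687 0 0 0 -0.633;0.443 -0.687 0 0 0 -0.633;0.443 -0.687 0 0 0 -0.633'; python3 - <<'E'
from h import *
W=np.load('Wtop.npy')
P=W.reshape(-1,3)
reg=np.zeros((400,640),bool);reg[140:250,200:385]=1
m=reg&(abs(W[...,2]-.065)<.004)&~np.isnan(W[...,2])
pts=W[m]; 
# bar top fit
(c,sz,a)=cv2.minAreaRect(pts[:,:2].astype(np.float32)); print('bar',c,sz,a,len(pts))
q=pts[:,:2]-pts[:,:2].mean(0); u,sv,vt=np.linalg.svd(q,full_matrices=False); print(vt[0],np.degrees(np.arctan2(-vt[0][0],vt[0][1])), (q@vt[0]).min(),(q@vt[0]).max(),pts.mean(0))
reg=np.zeros((400,640),bool);reg[130:180,120:200]=1
for lo,hi in [(.01,.05),(.05,.11),(.13,.2)]:
    m=reg&(W[...,2]>lo)&(W[...,2]<hi); print('spray',lo,W[m].min(0),W[m].max(0),np.median(W[m],0))
reg=np.zeros((400,640),bool);reg[135:240,415:520]=1
m=reg&(abs(W[...,2]-.095)<.006); print('box rim',cv2.minAreaRect(W[m][:,:2].astype(np.float32)),m.sum())
m=reg&(W[...,2]<.012)&(W[...,2]>.0035)&(W[...,1]<-.2); print('box floor',cv2.minAreaRect(W[m][:,:2].astype(np.float32)),m.sum())
E
```

```text
t: 1.6
tool_pos: [0.3887, 0.3352, 0.2188]
orientation: [1.42, 2.802, 0.001]
force: [1.1, 0.0, -0.4]
opening: 0.0932
bar (0.518030047416687, 0.13094376027584076) (0.03933108225464821, 0.4107608497142792) 7.399476528167725 1441
[ 0.1407015  -0.99005206] -171.91155866868107 -0.20365953612185908 0.20718161587956768 [0.51967071 0.13292858 0.06465036]
spray 0.01 [0.58291714 0.42246758 0.01004115] [0.64121692 0.46083927 0.04974114] [0.6034635  0.42846342 0.03064854]
spray 0.05 [0.58263664 0.42281286 0.05012442] [0.64468591 0.4834013  0.10997349] [0.60367068 0.42985473 0.08756658]
spray 0.13 [0.59738951 0.43920909 0.13010956] [0.63007999 0.4694274  0.17428211] [0.612885   0.44901177 0.16852794]
box rim ((0.5475466251373291, -0.3057475984096527), (0.16623608767986298, 0.18195095658302307), 78.70101928710938) 898
box floor ((0.5538640022277832, -0.33032533526420593), (0.259533166885376, 0.2729707956314087), 89.57479095458984) 3017
```

```bash
python3 -m handwheel '0.438 -0.68 0 0 0 -0.625;0.438 -0.68 0 0 0 -0.625;0.438 -0.68 0 0 0 -0.625;0.438 -0.68 0 0 0 -0.625;0.438 -0.68 0 0 0 -0.625'; python3 - <<'E'
from h import *
s,p,d=snap('wrist','w1.png'); W=world('wrist',s,d)
print(s['tool_pos'],s['orientation'])
hsv=cv2.cvtColor(p,cv2.COLOR_RGB2HSV)
yel=(hsv[...,0]>15)&(hsv[...,0]<35)&(hsv[...,1]>150)&(W[...,2]<.12)
yt=yel&(W[...,2]>.08)
print('grip',cv2.minAreaRect(W[yt][:,:2].astype(np.float32)),np.median(W[yt][:,2]),yt.sum())
E
```

```text
t: 2.1
tool_pos: [0.5203, 0.1307, 0.2189]
orientation: [2.059, 2.372, 0.001]
force: [0.7, -0.0, -0.2]
opening: 0.0929
[0.52025365 0.13066654 0.21890207] [2.05855999e+00 2.37231230e+00 6.25958171e-04]
grip ((0.5213141441345215, 0.12888742983341217), (0.009332206100225449, 0.06595087051391602), 7.84181022644043) 0.08831314052558592 501
```

View pics/w1.png

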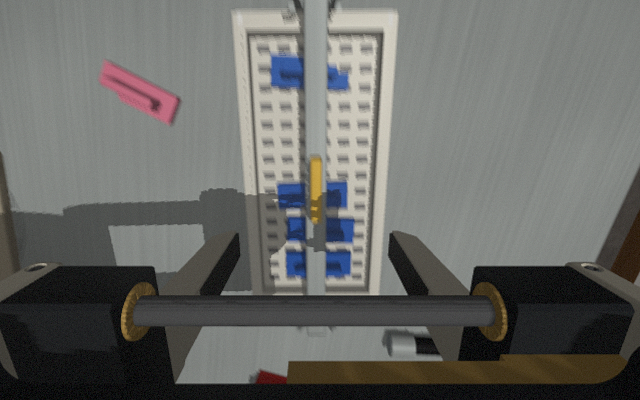

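```bash
python3 -m handwheel '0.002 0 -0.15 0 0 0;0.002 0 -0.3 0 0 0;0.002 0 -0.42 0 0 0;0.002 0 -0.5 0 0 0;0.002 0 -0.5 0 0 0' && python3 -m handwheel '0 0 0 0 0 0;0 0 0 0 0 0;0 0 0 0 0 0;0 0 0 0 0 0;0 0 0 0 0 0' 1 60 && python3 -m handwheel '0 0 0 0 0 0;0 0 0 0 0 0;0 0 0 0 0 0' 1 60
```

```text
t: 2.65
tool_pos: [0.5162, 0.1327, 0.0643]
orientation: [-2.053, -2.372, 0.009]
force: [-0.5, 1.0, 0.1]
opening: 0.0931
t: 3.15
tool_pos: [0.5204, 0.1332, 0.0696]
orientation: [2.055, 2.375, 0.002]
force: [0.8, -1.0, -0.1]
opening: 0.0578
t: 3.45
tool_pos: [0.5197, 0.133, 0.0686]
orientation: [-2.056, -2.375, 0.0]
force: [-0.1, 0.2, -0.9]
opening: 0.0336
```

```bash
python3 -m handwheel '0 0 0 0 0 0;0 0 0 0 0 0;0 0 0 0 0 0;0 0 0 0 0 0;0 0 0 0 0 0' 1 60 && python3 -m handwheel '0 0 0 0 0 0;0 0 0.01 0 0 0;0 0 0.03 0 0 0;0 0 0.05 0 0 0;0 0 0.07 0 0 0'
```

```text
t: 3.95
tool_pos: [0.5201, 0.1331, 0.0687]
orientation: [2.056, 2.375, 0.001]
force: [2.6, -0.3, -1.0]
opening: 0.0117
t: 4.45
tool_pos: [0.5196, 0.133, 0.0901]
orientation: [-2.056, -2.375, 0.0]
force: [-0.1, -0.1, -3.2]
opening: 0.0115
```

```bash
python3 -m handwheel '0 0 0.05 0 0 0;0 0 0.1 0 0 0;0 0 0.15 0 0 0;0 0 0.2 0 0 0;0 0 0.25 0 0 0' && python3 -m handwheel '0 0 0 0 0 0;0 0 0 0 0 0;0 0 0 0 0 0'; python3 - <<'E'
from h import *
s,p,d=snap('scene'); cv2.imwrite('pics/s1.png',cv2.resize(p[150:280,250:450],None,fx=4,fy=4)[...,::-1])
W=world('scene',s,d)
m=(W[...,2]>.12)&(W[...,2]<.16)&(W[...,0]>.4)&(W[...,0]<.6)&(W[...,1]>-.1)&(W[...,1]<.4)
P=W[m]; P=P[np.argsort(P[:,1])]; print(m.sum(),np.median(P[:40],0),np.median(P[-40:],0))
print(s['opening'],s['force'],s['t'])
E
```

```text
t: 4.95
tool_pos: [0.5201, 0.1331, 0.1665]
orientation: [2.056, 2.375, 0.001]
force: [-0.1, -0.2, -5.3]
opening: 0.0119
t: 5.25
tool_pos: [0.5192, 0.133, 0.1636]
orientation: [-2.055, -2.375, 0.002]
force: [0.0, -0.6, -5.2]
opening: 0.0113
695 [ 0.55255055 -0.06491491  0.15556476] [0.49932916 0.32649246 0.15587664]
0.011279186247116492 [ 0.02002514 -0.60401269 -5.19691472] 5.25
```

View pics/s1.png

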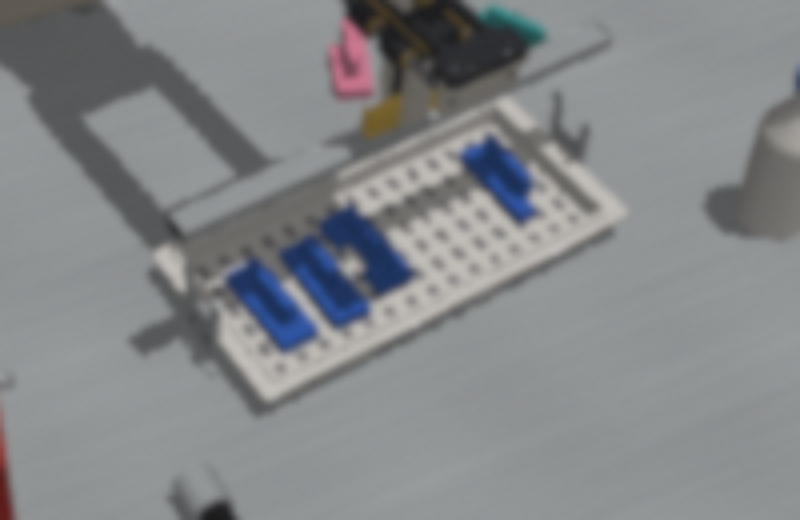

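Step 1 reached (both ends at z≈0.155). The third block shows a bite, and the leftmost a missing corner. Setting the bar aside behind the tray.

```bash
python3 -m handwheel '0.11 0.02 0.03 0 0 0;0.22 0.035 0.03 0 0 0;0.34 0.05 0.03 0 0 0;0.46 0.07 0.03 0 0 0;0.567 0.09 0 0 0 0' && python3 -m handwheel '0 0 -0.08 0 0 0;0 0 -0.16 0 0 0;0 0 -0.24 0 0 0;0 0 -0.31 0 0 0;0 0 -0.37 0 0 0' && python3 -m handwheel '0 0 -0.02 0 0 0;0 0 -0.035 0 0 0;0 0 -0.04 0 0 0;0 0 -0.04 0 0 0;0 0 -0.04 0 0 0'; python3 - <<'E'
from h import *
s=robot.read_state(); print(s['tool_pos'],s['opening'],s['force'])
E
```

```text
t: 5.8
tool_pos: [0.6918, 0.1602, 0.1646]
orientation: [2.056, 2.375, 0.001]
force: [0.2, -0.2, -4.5]
opening: 0.0114
t: 6.3
tool_pos: [0.6884, 0.1598, 0.0504]
orientation: [-2.054, -2.374, 0.004]
force: [0.2, -0.4, -4.4]
opening: 0.0114
t: 6.8
tool_pos: [0.6908, 0.1602, 0.0431]
orientation: [2.055, 2.374, 0.002]
force: [-0.6, -0.2, -4.8]
opening: 0.0113
[0.69078829 0.16021306 0.04305872] 0.01125379763704839 [-0.57128869 -0.15056776 -4.78850725]
```

```bash
python3 -m handwheel '0 0 -0.03 0 0 0;0 0 -0.05 0 0 0;0 0 -0.065 0 0 0;0 0 -0.072 0 0 0;0 0 -0.072 0 0 0'
```

```text
t: 7.3
tool_pos: [0.6896, 0.16, 0.0195]
orientation: [-2.056, -2.375, 0.001]
force: [1.2, -0.5, -6.0]
opening: 0.0114
```

```bash
python3 -m handwheel '0 0 -0.007 0 0 0;0 0 -0.007 0 0 0;0 0 -0.007 0 0 0' && python3 -m handwheel '0 0 0 0 0 0;0 0 0 0 0 0;0 0 0 0 0 0;0 0 0 0 0 0' -1
```

```text
t: 7.6
tool_pos: [0.6903, 0.1601, 0.0187]
orientation: [2.056, 2.375, 0.001]
force: [-2.0, -1.0, 0.5]
opening: 0.0111
t: 8.0
tool_pos: [0.6901, 0.1601, 0.0181]
orientation: [2.056, 2.375, 0.001]
force: [0.9, 0.1, 0.3]
opening: 0.0387
```

```bash
python3 -m handwheel '0 0 0.1 0 0 0;0 0 0.2 0 0 0;0 0 0.35 0 0 0;-0.1 -0.05 0.5 0 0 0;-0.25 -0.1 0.66 0 0 0' && python3 -m handwheel '-0.15 -0.06 0.1 0 0 0;-0.35 -0.13 0.1 0 0 0;-0.45 -0.2 0.1 0 0 0;-0.5 -0.25 0.1 0 0 0;-0.5 -0.25 0.1 0 0 0'; python3 - <<'E'
from h import *
s,p,d=snap('wrist','w2.png'); print(s['q'],s['tool_pos'])
s,p,d=snap('top','t2.png')
E
```

```text
t: 8.5
tool_pos: [0.6306, 0.1351, 0.201]
orientation: [2.055, 2.375, 0.002]
force: [1.3, -0.1, 0.2]
opening: 0.0788
t: 9.0
tool_pos: [0.4785, 0.0589, 0.2295]
orientation: [2.057, 2.373, 0.0]
force: [0.7, 1.4, 0.8]
opening: 0.0929
[ 1.65608022e-02 -1.98908489e-01  1.79020501e+00 -6.50080695e-04
  1.54932780e+00 -1.25909918e-01] [0.47854298 0.05888745 0.22953459]
```

View pics/w2.png

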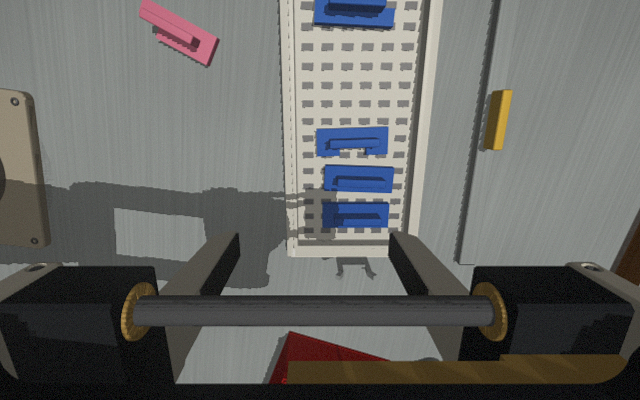

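View pics/t2.png

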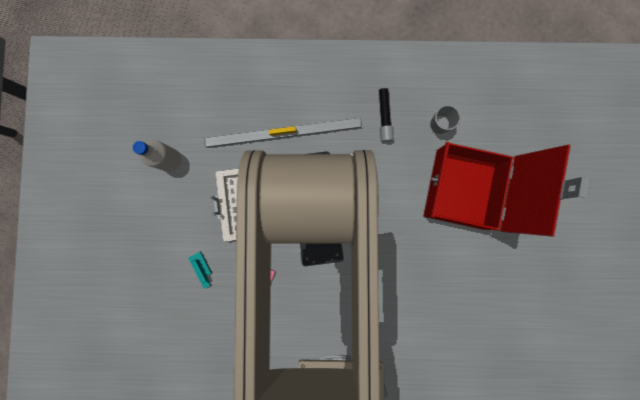

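```bash
python3 -m handwheel '0.02 0.1 0 0 0 0.19;0.04 0.2 0 0 0 0.38;0.06 0.3 0 0 0 0.57;0.06 0.35 0 0 0 0.76;0.06 0.4 0 0 0 0.95' && python3 -m handwheel '0 0 0 0 0 0.19;0 0 0 0 0 0.38;0 0 0 0 0 0.57;0 0 0 0 0 0.76;0 0 0 0 0 0.95'  && python3 -m handwheel '0 0 0 0 0 0.1;0 0 0 0 0 0.1;0 0 0 0 0 0.1'; python3 - <<'E'
from h import *
s,p,d=snap('wrist','w3.png'); print(s['q'],s['tool_pos'],s['orientation'])
W=world('wrist',s,d)
hsv=cv2.cvtColor(p,cv2.COLOR_RGB2HSV)
b=(hsv[...,0]>105)&(hsv[...,0]<125)&(hsv[...,1]>120)&(W[...,2]<.06)&(W[...,2]>.01)
n,L,st,_=cv2.connectedComponentsWithStats(b.astype(np.uint8))
for i in range(1,n):
    if st[i,4]<150: continue
    m=L==i
    print(st[i],'all',cv2.minAreaRect(W[m][:,:2].astype(np.float32)))
    t=m&(W[...,2]>.041)
    if t.sum()>20: print('  rib',t.sum(),cv2.minAreaRect(W[t][:,:2].astype(np.float32)),np.median(W[t][:,2]))
E
```

```text
t: 9.6
tool_pos: [0.4991, 0.1825, 0.2285]
orientation: [-1.037, -2.965, 0.0]
force: [-0.1, -1.1, -0.2]
opening: 0.0933
t: 10.1
tool_pos: [0.4991, 0.1814, 0.2286]
orientation: [0.114, -3.139, -0.0]
force: [-0.7, 0.5, -0.2]
opening: 0.0931
t: 10.4
tool_pos: [0.4988, 0.181, 0.2287]
orientation: [0.223, -3.133, -0.0]
force: [0.2, 0.0, -0.6]
opening: 0.0929
[ 2.51399298e-01 -6.16418631e-02  1.66635980e+00  1.49209693e-04
  1.53723256e+00 -1.46128855e+00] [0.49876801 0.18101988 0.22870883] [ 2.22661021e-01 -3.13331239e+00 -1.29542395e-04]
[ 354  146   32   67 1420] all ((0.4954147934913635, 0.2522898018360138), (0.08962201327085495, 0.033956076949834824), 5.344091892242432)
  rib 365 ((0.49513524770736694, 0.25250154733657837), (0.058877941220998764, 0.009930947795510292), 4.851504802703857) 0.04618950941055022
[ 241  148   32   68 1602] all ((0.5192577838897705, 0.10593178868293762), (0.08995837718248367, 0.03415966033935547), 10.203958511352539)
  rib 389 ((0.5183600187301636, 0.10566733777523041), (0.05883403867483139, 0.010221977718174458), 9.786959648132324) 0.04616469384907984
[ 164  154   37   67 1876] all ((0.5410727262496948, 0.008576478809118271), (0.0894736722111702, 0.03485420346260071), 8.632753372192383)
  rib 438 ((0.540652871131897, 0.00861615501344204), (0.05915500223636627, 0.010652652010321617), 7.954948902130127) 0.04621172103089788
[ 206  156   30   67 1773] all ((0.5385615229606628, 0.059652820229530334), (0.09477062523365021, 0.033561546355485916), 6.299915313720703)
  rib 418 ((0.5359307527542114, 0.058796804398298264), (0.05932275205850601, 0.010629719123244286), 6.263889312744141) 0.046163249280612884
```

View pics/w3.png

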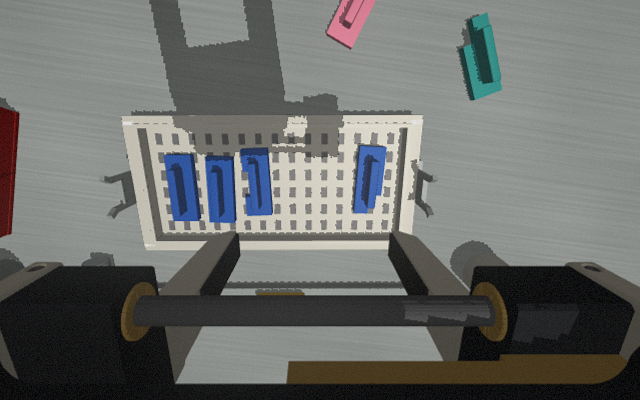

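```bash
python3 - <<'E'
from h import *
p=cv2.imread('pics/w3.png'); cv2.imwrite('pics/w3c.png',cv2.resize(p[130:235,150:400],None,fx=3.2,fy=3.2,interpolation=cv2.INTER_CUBIC))
p=cv2.imread('pics/w2.png'); cv2.imwrite('pics/w2c.png',cv2.resize(p[0:235,290:440],None,fx=2.5,fy=2.5,interpolation=cv2.INTER_CUBIC))
E
```

```text
(no output)
```

View pics/w3c.png

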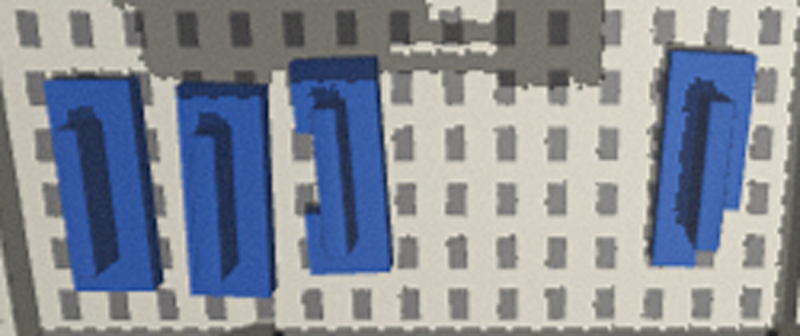

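View pics/w2c.png

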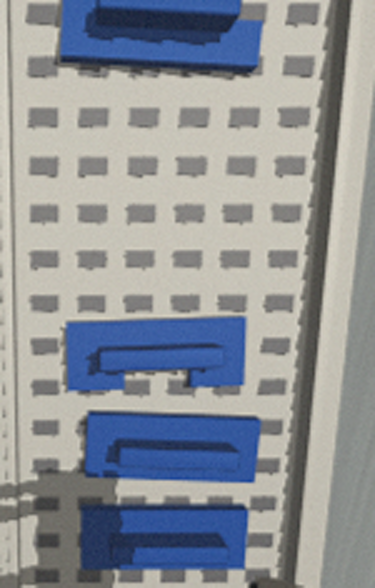

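Candidates (wrist crop): far-left (100,185) full, second (225,190) full, third (340,165) with a bite out of its side (block_5), right (700,155) with its corner missing (block_4). So the third and right are the damaged ones; pink/turquoise are outside. Picking the broken-corner one first.

```bash
python3 -m handwheel '0 0.08 0 0 0 -0.035;-0.013 0.16 0 0 0 -0.07;-0.013 0.238 -0.1 0 0 -0.07;-0.013 0.238 -0.2 0 0 -0.07;-0.013 0.238 -0.3 0 0 -0.07' 0.27 40 && python3 -m handwheel '0 0 -0.08 0 0 0;0 0 -0.13 0 0 0;0 0 -0.13 0 0 0;0 0 -0.13 0 0 0;0 0 -0.13 0 0 0'; python3 - <<'E'
from h import *
s,p,d=snap('wrist','w4.png'); print(s['q'],s['tool_pos'],s['orientation'],s['opening'])
W=world('wrist',s,d)
hsv=cv2.cvtColor(p,cv2.COLOR_RGB2HSV)
b=(hsv[...,0]>105)&(hsv[...,0]<125)&(hsv[...,1]>120)&(W[...,2]<.06)&(W[...,2]>.041)&(W[...,1]>.2)
print(b.sum(),cv2.minAreaRect(W[b][:,:2].astype(np.float32)))
E
```

```text
t: 10.95
tool_pos: [0.4946, 0.2529, 0.1381]
orientation: [-0.139, 3.138, 0.001]
force: [0.6, 0.1, -0.2]
opening: 0.0578
t: 11.45
tool_pos: [0.4957, 0.2522, 0.1019]
orientation: [-0.139, 3.136, 0.001]
force: [-0.8, 0.4, -0.1]
opening: 0.0341
[ 3.78499426e-01  9.63305376e-02  1.74281898e+00 -3.82904357e-06
  1.29955185e+00 -1.28081938e+00] [0.49573147 0.25223789 0.10190744] [-1.38886073e-01  3.13578564e+00  1.48310748e-03] 0.03412184843043218
890 ((0.49535298347473145, 0.25253620743751526), (0.059884995222091675, 0.009852582588791847), 5.463823318481445)
```

View pics/w4.png

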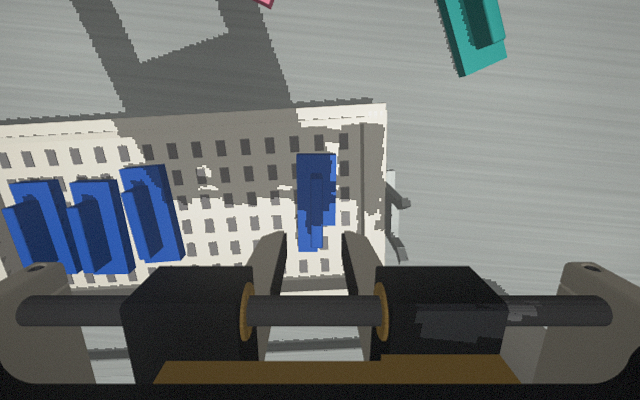

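Block_4 is centred between the jaws at (316,200), at (0.4954,0.2525) and yaw 5.4°, which agrees with the earlier view. Going down.

```bash
python3 -m handwheel '0 0 -0.06 0 0 0;0 0 -0.12 0 0 0;0 0 -0.18 0 0 0;0 0 -0.22 0 0 0;0 0 -0.235 0 0 0' && python3 -m handwheel '0 0 -0.005 0 0 0;0 0 -0.01 0 0 0;0 0 -0.01 0 0 0' && python3 -m handwheel '0 0 0 0 0 0;0 0 0 0 0 0;0 0 0 0 0 0;0 0 0 0 0 0;0 0 0 0 0 0' 1 40
```

```text
t: 12.0
tool_pos: [0.4942, 0.2516, 0.0289]
orientation: [0.139, -3.138, 0.0]
force: [-0.3, -0.4, 0.1]
opening: 0.0338
t: 12.3
tool_pos: [0.4951, 0.252, 0.0273]
orientation: [-0.14, 3.137, 0.001]
force: [-0.2, -0.3, 0.2]
opening: 0.034
t: 12.8
tool_pos: [0.4946, 0.2519, 0.0267]
orientation: [-0.14, 3.138, 0.0]
force: [-0.7, 0.1, 1.4]
opening: 0.0095
```

```bash
python3 -m handwheel '0 0 0.04 0 0 0;0 0 0.15 0 0 0;0 0 0.3 0 0 0;0 0 0.45 0 0 0;0 0 0.6 0 0 0' && python3 -m handwheel '0.01 -0.12 0.05 0 0 -0.18;0.02 -0.25 0.05 0 0 -0.36;0.04 -0.38 0.05 0 0 -0.54;0.05 -0.5 0.05 0 0 -0.72;0.05 -0.6 0.05 0 0 -0.9' && python3 -m handwheel '0.01 -0.12 0 0 0 -0.18;0.02 -0.25 0 0 0 -0.36;0.04 -0.36 0 0 0 -0.54;0.05 -0.44 0 0 0 -0.72;0.05 -0.5 0 0 0 -0.9' && python3 -m handwheel '0.01 -0.12 0 0 0 -0.18;0.02 -0.2 0 0 0 -0.36;0.04 -0.25 0 0 0 -0.54;0.05 -0.25 0 0 0 -0.562;0.05 -0.25 0 0 0 -0.562' ; python3 - <<'E'
from h import *
s,p,d=snap('wrist','w5.png'); print(s['q'],s['tool_pos'],s['orientation'],s['opening'])
W=world('wrist',s,d); np.save('W5.npy',W)
hsv=cv2.cvtColor(p,cv2.COLOR_RGB2HSV)
red=((hsv[...,0]<8)|(hsv[...,0]>172))&(hsv[...,1]>150)
m=red&(abs(W[...,2]-.095)<.004)
print('rim',m.sum(),cv2.minAreaRect(W[m][:,:2].astype(np.float32)))
m=red&(abs(W[...,2]-.005)<.004)
print('floor',m.sum(),cv2.minAreaRect(W[m][:,:2].astype(np.float32)),np.median(W[m],0))
E
```

```text
t: 13.3
tool_pos: [0.494, 0.2516, 0.209]
orientation: [-0.14, 3.138, -0.0]
force: [1.1, -0.1, -0.6]
opening: 0.0097
t: 13.8
tool_pos: [0.5094, 0.0698, 0.2224]
orientation: [0.965, 2.989, -0.0]
force: [1.2, -0.3, -0.2]
opening: 0.0096
t: 14.3
tool_pos: [0.5244, -0.0801, 0.2223]
orientation: [1.941, 2.47, -0.0]
force: [-0.1, 0.2, -0.6]
opening: 0.0096
t: 14.8
tool_pos: [0.5395, -0.153, 0.2219]
orientation: [-2.425, -1.997, -0.0]
force: [-0.3, 0.3, 0.5]
opening: 0.0099
[-3.68052718e-01  2.33087332e-02  1.59488297e+00  3.41815361e-04
  1.52343360e+00 -1.74884023e-01] [ 0.53951878 -0.15303861  0.22189315] [-2.42517578e+00 -1.99672066e+00 -4.41797176e-04] 0.009866271488204957
rim 744 ((0.548507809638977, -0.30332323908805847), (0.1587294340133667, 0.18239878118038177), 78.59617614746094)
floor 590 ((0.5513814091682434, -0.28645214438438416), (0.12014628946781158, 0.1765417903661728), 78.59113311767578) [ 0.60407251 -0.29715647  0.00549987]
```

View pics/w5.png

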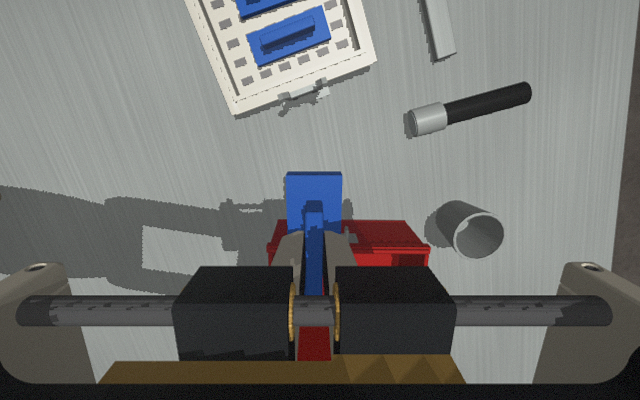

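```bash
python3 -m handwheel '0.04 -0.12 0 0 0 0;0.08 -0.25 0 0 0 0;0.12 -0.38 0 0 0 0;0.157 -0.5 0 0 0 0;0.157 -0.51 0 0 0 0' && python3 -m handwheel '0 0 -0.1 0 0 0;0 0 -0.22 0 0 0;0 0 -0.34 0 0 0;0 0 -0.46 0 0 0;0 0 -0.55 0 0 0' && python3 -m handwheel '0 0 -0.03 0 0 0;0 0 -0.04 0 0 0;0 0 -0.04 0 0 0'
```

```text
t: 15.35
tool_pos: [0.5866, -0.3088, 0.2206]
orientation: [-2.426, -1.995, 0.002]
force: [0.8, 1.1, -1.1]
opening: 0.0097
t: 15.85
tool_pos: [0.5857, -0.3037, 0.0541]
orientation: [-2.421, -1.997, 0.001]
force: [-0.2, 0.6, 0.0]
opening: 0.01
t: 16.15
tool_pos: [0.5874, -0.306, 0.0459]
orientation: [2.425, 1.995, 0.001]
force: [0.4, -1.0, -0.2]
opening: 0.0097
```

```bash
python3 -m handwheel '0 0 -0.02 0 0 0;0 0 -0.04 0 0 0;0 0 -0.05 0 0 0;0 0 -0.05 0 0 0' && python3 -m handwheel '0 0 0 0 0 0;0 0 0 0 0 0;0 0 0 0 0 0;0 0 0 0 0 0' 0.27 && python3 -m handwheel '0 0 0.1 0 0 0;0 0 0.22 0 0 0;0 0 0.34 0 0 0;0 0 0.46 0 0 0;0 0 0.6 0 0 0' ; python3 - <<'E'
from h import *
s,p,d=snap('wrist','w6.png')
E
```

```text
t: 16.55
tool_pos: [0.5862, -0.306, 0.029]
orientation: [-2.427, -1.994, 0.0]
force: [0.0, -0.0, -0.2]
opening: 0.0096
t: 16.95
tool_pos: [0.5867, -0.3063, 0.0298]
orientation: [2.427, 1.994, 0.0]
force: [-0.1, -0.5, 0.7]
opening: 0.0331
t: 17.45
tool_pos: [0.5859, -0.3058, 0.2101]
orientation: [-2.426, -1.993, 0.001]
force: [0.8, -0.1, -0.5]
opening: 0.0338
```

View pics/w6.png

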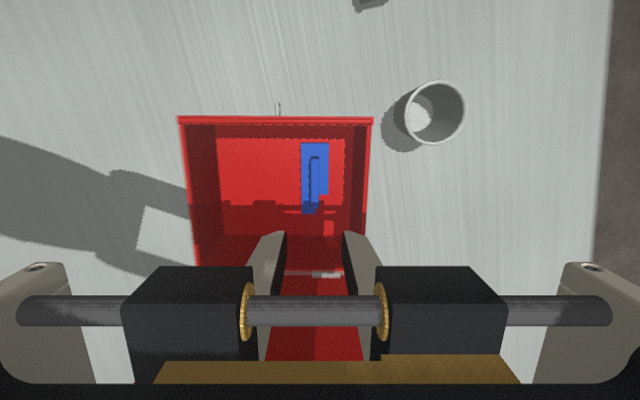

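Block_4 lies in the box at (313,177). Back for the bitten block.

```bash
python3 -m handwheel '0 0.12 0.02 0 0 0.1;0 0.26 0.02 0 0 0.25;-0.03 0.4 0.02 0 0 0.44;-0.06 0.5 0.02 0 0 0.63;-0.08 0.6 0.02 0 0 0.82' && python3 -m handwheel '-0.02 0.12 0 0 0 0.18;-0.05 0.26 0 0 0 0.36;-0.08 0.4 0 0 0 0.54;-0.1 0.5 0 0 0 0.7;-0.147 0.6 0 0 0 0.82' && python3 -m handwheel '0 0.08 0 0 0 0.18;0 0.172 0 0 0 0.36;0 0.172 0 0 0 0.54;0 0.172 -0.15 0 0 0.7;0 0.172 -0.3 0 0 0.82' ; python3 - <<'E'
from h import *
s,p,d=snap('wrist','w7.png'); print(s['q'],s['tool_pos'],s['orientation'],s['opening'])
a=s['orientation'];print('yaw',(2*np.degrees(np.arctan2(a[1],a[0]))-90)%180)
W=world('wrist',s,d)
hsv=cv2.cvtColor(p,cv2.COLOR_RGB2HSV)
b=(hsv[...,0]>105)&(hsv[...,0]<125)&(hsv[...,1]>120)&(W[...,2]<.06)&(W[...,2]>.041)
n,L,st,_=cv2.connectedComponentsWithStats(b.astype(np.uint8))
for i in range(1,n):
    if st[i,4]>100: print(st[i],cv2.minAreaRect(W[L==i][:,:2].astype(np.float32)))
E
```

```text
t: 18.0
tool_pos: [0.562, -0.1247, 0.2156]
orientation: [1.663, 2.665, 0.0]
force: [-0.2, 0.6, 0.0]
opening: 0.0337
t: 18.5
tool_pos: [0.5183, 0.0553, 0.2156]
orientation: [0.735, 3.054, 0.0]
force: [0.4, -0.9, -0.4]
opening: 0.0338
t: 19.0
tool_pos: [0.5202, 0.106, 0.1265]
orientation: [-0.269, 3.125, 0.0]
force: [0.6, -0.7, -0.5]
opening: 0.0338
[ 1.04515301e-01  1.62590924e-03  1.79369842e+00 -3.62220697e-05
  1.34084489e+00 -1.63814273e+00] [0.52021786 0.1060371  0.12648184] [-2.69174922e-01  3.12459660e+00  1.02711496e-04] 0.033753921486342604
yaw 99.84741772116811
[310 170  12  65 721] ((0.5190467834472656, 0.10583171248435974), (0.059665631502866745, 0.009696954861283302), 9.624228477478027)
[196 176  18  64 789] ((0.5408957600593567, 0.00857149064540863), (0.0593387596309185, 0.010271141305565834), 8.463644027709961)
[256 180  12  63 660] ((0.5354636311531067, 0.05924205109477043), (0.05866750702261925, 0.009644358418881893), 6.417101860046387)
```

View pics/w7.png

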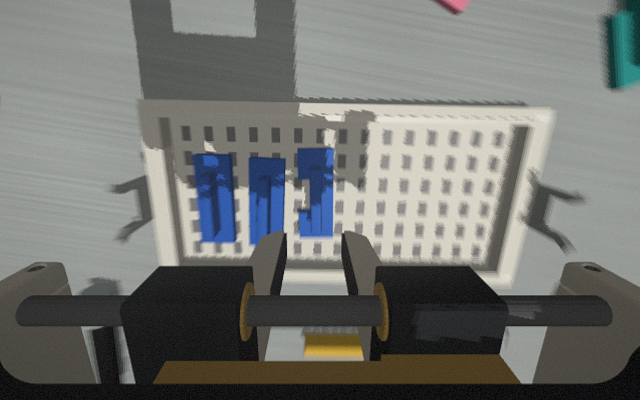

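```bash
python3 -m handwheel '-0.003 0.005 -0.08 0 0 0;-0.003 0.005 -0.16 0 0 0;-0.003 0.005 -0.23 0 0 0;-0.003 0.005 -0.28 0 0 0;-0.003 0.005 -0.315 0 0 0' && python3 -m handwheel '0 0 -0.008 0 0 0;0 0 -0.015 0 0 0;0 0 -0.015 0 0 0' && python3 -m handwheel '0 0 0 0 0 0;0 0 0 0 0 0;0 0 0 0 0 0;0 0 0 0 0 0;0 0 0 0 0 0' 1 40
```

```text
t: 19.55
tool_pos: [0.5174, 0.1068, 0.0305]
orientation: [0.258, -3.13, 0.0]
force: [0.2, 0.1, -0.1]
opening: 0.034
t: 19.85
tool_pos: [0.5182, 0.107, 0.0273]
orientation: [-0.26, 3.13, 0.0]
force: [-0.1, -0.2, 0.2]
opening: 0.0338
t: 20.35
tool_pos: [0.5178, 0.107, 0.0268]
orientation: [-0.26, 3.13, 0.0]
force: [-0.6, -0.9, 2.1]
opening: 0.0098
```

```bash
python3 -m handwheel '0 0 0.04 0 0 0;0 0 0.15 0 0 0;0 0 0.3 0 0 0;0 0 0.45 0 0 0;0 0 0.64 0 0 0' && python3 -m handwheel '0 -0.1 0 0 0 -0.18;0.02 -0.2 0 0 0 -0.36;0.04 -0.3 0 0 0 -0.54;0.05 -0.4 0 0 0 -0.7;0.05 -0.5 0 0 0 -0.82' && python3 -m handwheel '0 -0.1 0 0 0 -0.18;0.02 -0.18 0 0 0 -0.36;0.02 -0.25 0 0 0 -0.54;0.02 -0.3 0 0 0 -0.7;0.02 -0.36 0 0 0 -0.82'; python3 - <<'E'
from h import *
s,p,d=snap('wrist','w8.png'); print(s['tool_pos'],s['orientation'],s['opening'])
E
```

```text
t: 20.85
tool_pos: [0.5166, 0.1068, 0.2133]
orientation: [0.26, -3.13, 0.0]
force: [0.6, -0.8, -0.7]
opening: 0.0097
t: 21.35
tool_pos: [0.5326, -0.0443, 0.2123]
orientation: [0.751, 3.05, 0.0]
force: [0.4, -0.8, -0.8]
opening: 0.0095
t: 21.85
tool_pos: [0.5384, -0.1517, 0.2122]
orientation: [1.678, 2.656, 0.0]
force: [-0.1, 0.1, -0.2]
opening: 0.0103
[ 0.53836134 -0.15173818  0.2122356 ] [1.67849004e+00 2.65550295e+00 2.67153098e-04] 0.010336949379680965
```

View pics/w8.png

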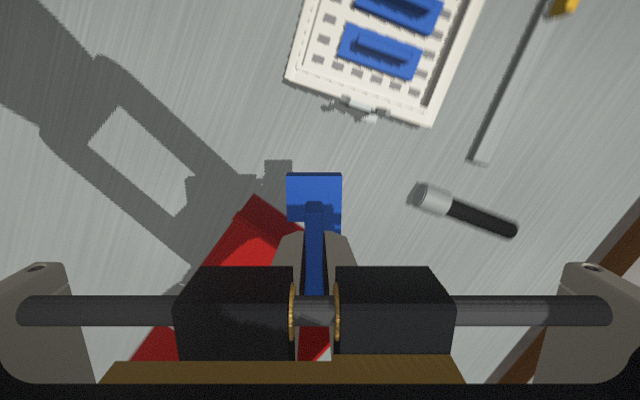

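```bash
python3 -m handwheel '-0.02 -0.05 0 0 0 -0.18;-0.04 -0.12 0 0 0 -0.36;-0.07 -0.24 0 0 0 -0.54;-0.088 -0.36 0 0 0 -0.7;-0.088 -0.464 0 0 0 -0.815' && python3 -m handwheel '0 0 -0.06 0 0 0;0 0 -0.16 0 0 0;0 0 -0.3 0 0 0;0 0 -0.42 0 0 0;0 0 -0.52 0 0 0' && python3 -m handwheel '0 0 -0.04 0 0 0;0 0 -0.08 0 0 0;0 0 -0.087 0 0 0;0 0 -0.087 0 0 0' && python3 -m handwheel '0 0 0 0 0 0;0 0 0 0 0 0;0 0 0 0 0 0;0 0 0 0 0 0' 0.27 && python3 -m handwheel '0 0 0.1 0 0 0;0 0 0.22 0 0 0;0 0 0.34 0 0 0;0 0 0.46 0 0 0;0 0 0.6 0 0 0' ; python3 - <<'E'
from h import *
s,p,d=snap('wrist','w9.png')
E
```

```text
t: 22.4
tool_pos: [0.5115, -0.2915, 0.2124]
orientation: [2.427, 1.994, -0.0]
force: [-0.0, 0.2, -0.4]
opening: 0.0097
t: 22.9
tool_pos: [0.5114, -0.2895, 0.0538]
orientation: [-2.421, -2.0, 0.001]
force: [0.3, -1.0, -0.7]
opening: 0.0097
t: 23.3
tool_pos: [0.5129, -0.2907, 0.0306]
orientation: [2.422, 1.998, 0.001]
force: [0.1, 0.1, 1.0]
opening: 0.0096
t: 23.7
tool_pos: [0.5124, -0.2905, 0.03]
orientation: [2.423, 1.998, 0.0]
force: [0.4, -0.4, 0.2]
opening: 0.0331
t: 24.2
tool_pos: [0.5115, -0.2899, 0.2101]
orientation: [-2.422, -1.998, 0.001]
force: [0.5, -0.8, 0.6]
opening: 0.0339
```

View pics/w9.png

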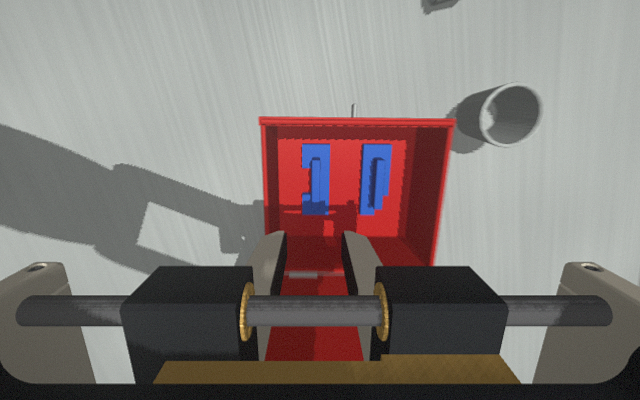

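Both damaged blocks are in the box, at (313,180) and (376,180). Next the lid: over it at height, then push from behind at the end away from the cup, clear of the hasp.

```bash
python3 -m handwheel '0 0.02 0.12 0 0 -0.1;-0.05 0.03 0.26 0 0 -0.25;-0.1 0.03 0.4 0 0 -0.44;-0.15 0 0.5 0 0 -0.63;-0.19 0 0.567 0 0 -0.82' 1 40 && python3 -m handwheel '0 -0.05 0 0 0 -0.18;0 -0.14 0 0 0 -0.36;0 -0.25 0 0 0 -0.54;0 -0.36 0 0 0 -0.72;0 -0.49 0 0 0 -0.9' && python3 -m handwheel '0 0 0 0 0 -0.14;0 0 0 0 0 -0.28;0 0 0 0 0 -0.28' ; python3 - <<'E'
from h import *
s,p,d=snap('scene','s9.png'); print(s['tool_pos'],s['q'])
a=s['orientation'];print('yaw',(2*np.degrees(np.arctan2(a[1],a[0]))-90)%180,s['opening'])
cv2.imwrite('pics/s9c.png',cv2.resize(p[150:330,100:330],None,fx=3.3,fy=3.3)[...,::-1])
W=world('scene',s,d)
hsv=cv2.cvtColor(p,cv2.COLOR_RGB2HSV)
red=((hsv[...,0]<8)|(hsv[...,0]>172))&(hsv[...,1]>150)&(W[...,2]>.11)
c=np.array([.5485,-.3033]);ex=np.array([-.198,-.98]);ey=np.array([.98,-.198])
bx=(W[...,:2]-c)@ex; by=(W[...,:2]-c)@ey
for z0 in (.12,.15,.18,.21,.24,.25,.26):
    m=red&(abs(W[...,2]-z0)<.004); print(z0,m.sum(),np.nanmedian(bx[m]),np.nanmin(by[m]),np.nanmax(by[m]))
E
```

```text
t: 24.75
tool_pos: [0.4548, -0.2912, 0.3828]
orientation: [2.932, 1.118, 0.003]
force: [0.2, 0.4, 0.1]
opening: 0.0012
t: 25.25
tool_pos: [0.4553, -0.4382, 0.3799]
orientation: [3.141, 0.037, 0.001]
force: [0.4, 0.7, 0.2]
opening: 0.0006
t: 25.55
tool_pos: [0.455, -0.4377, 0.379]
orientation: [-3.126, 0.304, 0.001]
force: [0.1, -0.2, -0.4]
opening: 0.0003
[ 0.45497673 -0.43771708  0.37900906] [-8.47252823e-01  2.13240527e-01  1.10683462e+00  1.88550970e-06
  1.82211109e+00  9.17304940e-01]
yaw 78.89831426416333 0.0003078888399149834
0.12 45 0.0839993873638985 -0.07619231277604617 0.09391594311964221
0.15 57 0.08908542270769497 -0.07447189504796818 0.09512123372360379
0.18 55 0.09422417452164479 -0.07287384714890043 0.09249104312112486
0.21 56 0.09973044192966296 -0.07663565340502429 0.09341465684628403
0.24 64 0.10490565191713322 -0.07927757087510882 0.09152979342538901
0.25 84 0.1065770280446921 -0.08079838497098837 0.09463663118221982
0.26 19 0.10916721053740967 -0.07304138459761127 0.08676734166706983
```

View pics/s9c.png

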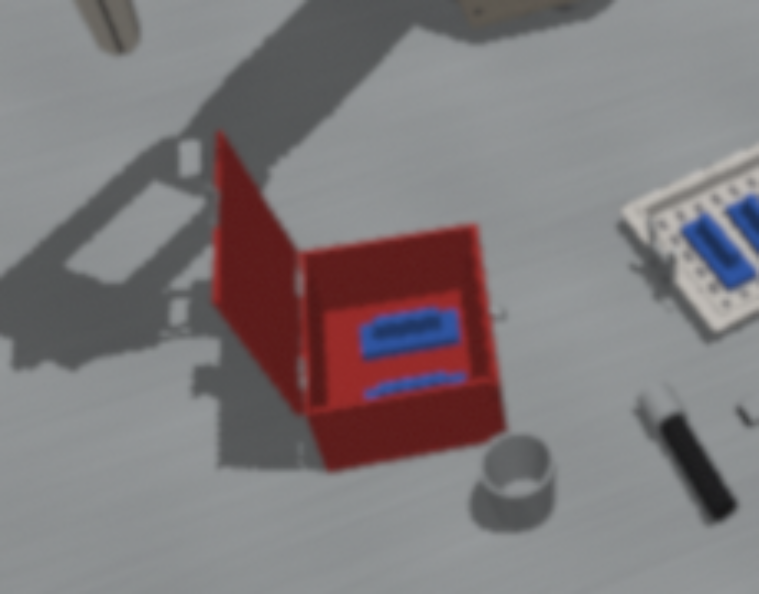

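```bash
python3 -m handwheel '0 0 -0.12 0 0 0;0 0 -0.26 0 0 0;0 0 -0.4 0 0 0;0 0 -0.52 0 0 0;0 0 -0.59 0 0 0' && python3 -m handwheel '0.007 0.033 0 0 0 0;0.014 0.066 0 0 0 0;0.02 0.1 0 0 0 0;0.027 0.13 0.01 0 0 0;0.033 0.163 0.02 0 0 0' && python3 -m handwheel '0.006 0.03 0.02 0 0 0;0.012 0.06 0.02 0 0 0;0.018 0.09 0.02 0 0 0;0.024 0.12 0.015 0 0 0;0.03 0.15 0.01 0 0 0'; python3 - <<'E'
from h import *
s,p,d=snap('scene','s10.png'); print(s['tool_pos'],s['force'])
cv2.imwrite('pics/s10c.png',cv2.resize(p[150:330,100:330],None,fx=3.3,fy=3.3)[...,::-1])
E
```

```text
t: 26.1
tool_pos: [0.4541, -0.4356, 0.1986]
orientation: [-3.125, 0.293, 0.005]
force: [0.5, -0.2, -0.4]
opening: 0.0004
t: 26.6
tool_pos: [0.4659, -0.388, 0.2104]
orientation: [3.126, -0.299, 0.003]
force: [0.1, -1.3, -0.7]
opening: 0.0003
t: 27.1
tool_pos: [0.4741, -0.3426, 0.2112]
orientation: [-3.127, 0.3, 0.0]
force: [0.5, -0.3, -0.0]
opening: 0.0001
[ 0.47413039 -0.34262306  0.21118573] [ 0.53033283 -0.26669546 -0.03195396]
```

View pics/s10c.png

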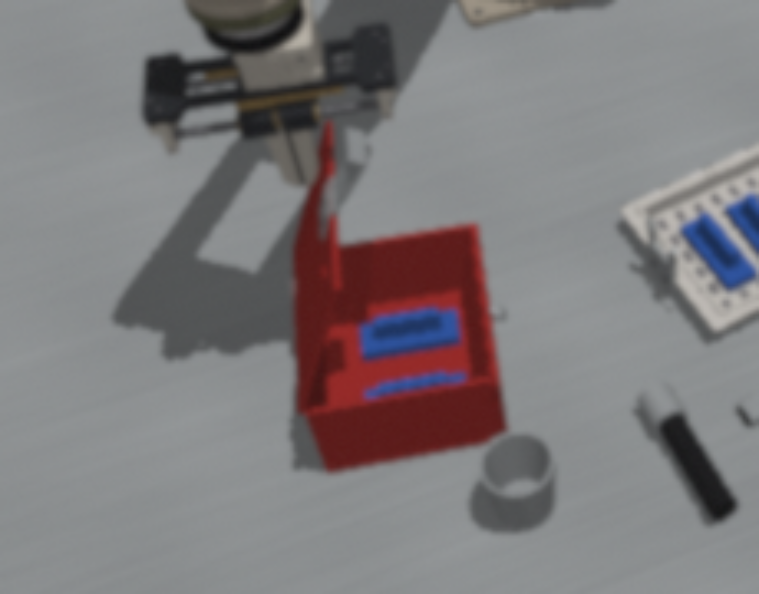

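```bash
python3 -m handwheel '0.008 0.039 -0.03 0 0 0;0.016 0.08 -0.06 0 0 0;0.025 0.124 -0.087 0 0 0;0.032 0.157 -0.125 0 0 0;0.038 0.19 -0.167 0 0 0' && python3 -m handwheel '0.004 0.015 -0.03 0 0 0;0.007 0.03 -0.06 0 0 0;0.009 0.046 -0.093 0 0 0;0.011 0.055 -0.12 0 0 0;0.012 0.06 -0.145 0 0 0'; python3 - <<'E'
from h import *
s,p,d=snap('scene','s11.png'); print(s['tool_pos'],s['force'])
cv2.imwrite('pics/s11c.png',cv2.resize(p[150:330,100:330],None,fx=3.3,fy=3.3)[...,::-1])
E
```

```text
t: 27.65
tool_pos: [0.4856, -0.2852, 0.1603]
orientation: [-3.127, 0.299, 0.0]
force: [0.9, -1.0, 0.6]
opening: 0.0007
t: 28.15
tool_pos: [0.489, -0.2682, 0.1171]
orientation: [-3.127, 0.3, 0.0]
force: [-0.6, 0.3, 0.5]
opening: 0.0002
[ 0.48900265 -0.26823754  0.11712963] [-0.63722851  0.26456106  0.5016925 ]
```

View pics/s11c.png

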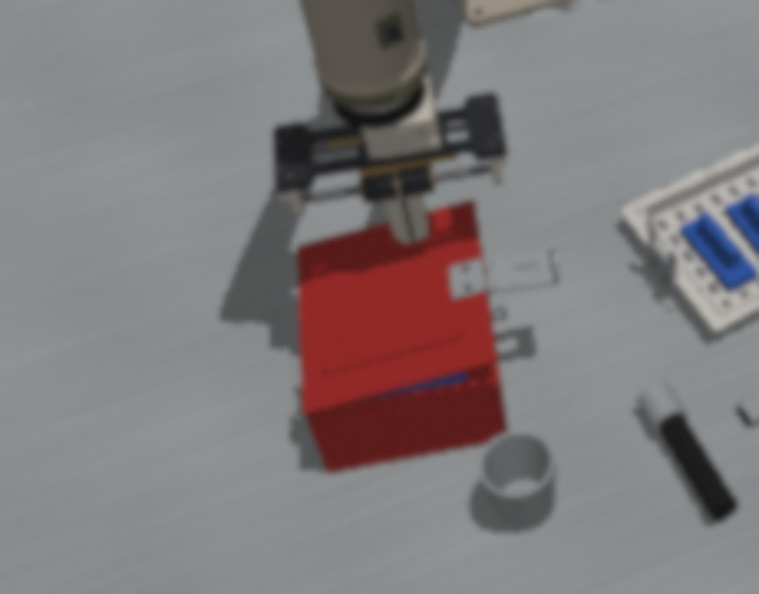

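```bash
python3 -m handwheel '0 0 -0.02 0 0 0;0 0 -0.035 0 0 0;0 0 -0.045 0 0 0;0 0 -0.05 0 0 0' && python3 -m handwheel '0 0 -0.005 0 0 0;0 0 -0.01 0 0 0;0 0 -0.01 0 0 0'; python3 - <<'E'
from h import *
s,p,d=snap('scene','s12.png'); print(s['tool_pos'],s['force'])
cv2.imwrite('pics/s12c.png',cv2.resize(p[190:300,170:290],None,fx=5,fy=5)[...,::-1])
E
```

```text
t: 28.6
tool_pos: [0.489, -0.2685, 0.1027]
orientation: [-3.127, 0.3, 0.0]
force: [-0.5, 0.6, 1.0]
opening: 0.0006
t: 28.9
tool_pos: [0.4891, -0.2686, 0.1012]
orientation: [3.127, -0.3, 0.0]
force: [-4.9, 2.8, 9.3]
opening: 0.0002
[ 0.48914907 -0.26856877  0.10115617] [-4.92897308  2.79914282  9.33309752]
```

View pics/s12c.png

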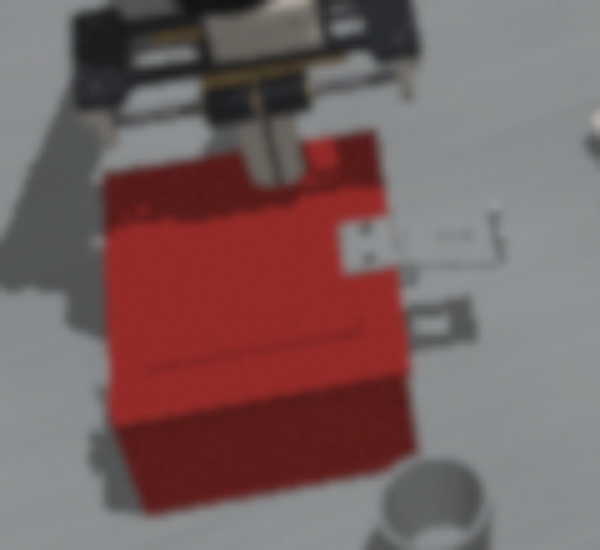

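Lid shut (contact at z=0.101, 9 N); hasp sticks straight out, crop (440,240). Now over its end.

```bash
python3 -m handwheel '0 0 0.06 0 0 0;0 0 0.13 0 0 0;0 0 0.2 0 0 0;0.1 0.1 0.2 0 0 0;0.2 0.2 0.2 0 0 0' && python3 -m handwheel '0.04 0.05 0 0 0 0;0.084 0.109 0 0 0 0;0.084 0.109 0 0 0 0;0.084 0.109 0 0 0 0'; python3 - <<'E'
from h import *
s,p,d=snap('scene','s13.png'); print(s['tool_pos'],s['force'])
W=world('scene',s,d)
cv2.imwrite('pics/s13c.png',cv2.resize(p[190:300,170:290],None,fx=5,fy=5)[...,::-1])
c=np.array([.5485,-.3033]);ex=np.array([-.198,-.98]);ey=np.array([.98,-.198])
print('tcp box',(s['tool_pos'][:2]-c)@ex,(s['tool_pos'][:2]-c)@ey)
bx=(W[...,:2]-c)@ex; by=(W[...,:2]-c)@ey
m=(bx>-.075)&(bx<.07)&(abs(by)<.085)&(W[...,2]<.13)&(W[...,2]>.08)
A=np.c_[bx[m],by[m],np.ones(m.sum())]; print('lid plane',np.linalg.lstsq(A,W[m][:,2],rcond=None)[0])
m=(bx<-.1)&(bx>-.16)&(abs(by)<.03)&(W[...,2]<.13)&(W[...,2]>.06)
print('hasp',m.sum(),np.median(by[m]),bx[m].min(),bx[m].max(),np.percentile(W[m][:,2],[5,50,95]))
E
```

```text
t: 29.45
tool_pos: [0.5502, -0.2091, 0.1616]
orientation: [3.126, -0.305, 0.005]
force: [-0.2, -1.2, -0.4]
opening: 0.0004
t: 29.85
tool_pos: [0.5742, -0.1756, 0.1598]
orientation: [3.127, -0.298, -0.0]
force: [0.5, 0.5, -0.4]
opening: 0.0005
[ 0.57421788 -0.17564181  0.15983806] [ 0.54258288  0.50974589 -0.35039203]
tcp box -0.13019716519347177 -7.280194162158914e-05
lid plane [-0.00132662  0.00074208  0.09971515]
hasp 156 0.004589716630932734 -0.14910935129526284 -0.10016395934177273 [0.0849704  0.09070597 0.09710857]
```

View pics/s13c.png

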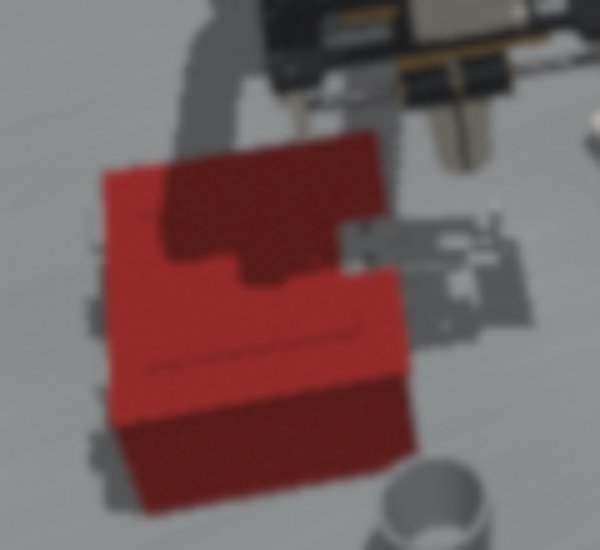

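Lid plane slope is 0.001 rad: shut. Pressing the hasp down.

```bash
python3 -m handwheel '0 0 -0.05 0 0 0;0 0 -0.1 0 0 0;0 0 -0.15 0 0 0;0 0 -0.19 0 0 0;0 0 -0.22 0 0 0' && python3 -m handwheel '0 0 -0.03 0 0 0;0 0 -0.06 0 0 0;0 0 -0.09 0 0 0;0 0 -0.12 0 0 0;0 0 -0.13 0 0 0'; python3 - <<'E'
from h import *
s,p,d=snap('scene','s14.png'); print(s['tool_pos'],s['force'])
cv2.imwrite('pics/s14c.png',cv2.resize(p[190:300,190:310],None,fx=5,fy=5)[...,::-1])
E
```

```text
t: 30.4
tool_pos: [0.5731, -0.1755, 0.0916]
orientation: [-3.126, 0.301, 0.004]
force: [0.2, -0.0, -0.3]
opening: 0.0007
t: 30.9
tool_pos: [0.5752, -0.1823, 0.0592]
orientation: [3.117, -0.301, 0.006]
force: [-17.4, -19.2, 29.9]
opening: 0.0002
[ 0.57515634 -0.18234718  0.05917225] [-17.41160539 -19.24071333  29.88396091]
```

View pics/s14c.png

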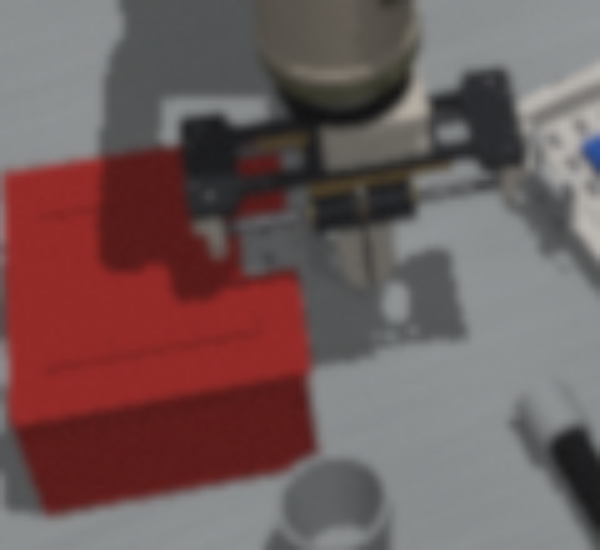

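```bash
python3 -m handwheel '0 0 0.03 0 0 0;0 0 0.06 0 0 0;0 0 0.1 0 0 0;0 0 0.15 0 0 0;0 0 0.3 0 0 0' && python3 -m handwheel '0 0.1 0 0 0 0;0 0.2 0 0 0 0;0 0.3 0 0 0 0;0 0.3 0 0 0 0'; python3 - <<'E'
from h import *
s,p,d=snap('scene','s15.png'); print(s['tool_pos'],s['force'])
cv2.imwrite('pics/s15c.png',cv2.resize(p[190:300,190:310],None,fx=5,fy=5)[...,::-1])
W=world('scene',s,d)
c=np.array([.5485,-.3033]);ex=np.array([-.198,-.98]);ey=np.array([.98,-.198])
bx=(W[...,:2]-c)@ex; by=(W[...,:2]-c)@ey
m=(bx<-.085)&(bx>-.16)&(abs(by)<.02)&(W[...,2]<.12)&(W[...,2]>.012)
for x,z in sorted(zip(np.round(bx[m],3),np.round(W[m][:,2],3)))[::6]: print(x,z,end='; ')
s,p,d=snap('wrist','w15.png')
E
```

```text
t: 31.45
tool_pos: [0.5712, -0.174, 0.1413]
orientation: [-3.125, 0.299, 0.013]
force: [0.2, -0.6, -0.2]
opening: 0.0005
t: 31.85
tool_pos: [0.5744, -0.0821, 0.1458]
orientation: [-3.126, 0.294, -0.001]
force: [-0.3, -0.0, 0.2]
opening: 0.0002
[ 0.57444575 -0.08205726  0.14579009] [-0.33149597 -0.03496103  0.15387299]
-0.137 0.062; -0.135 0.063; -0.133 0.061; -0.131 0.059; -0.129 0.061; -0.127 0.051; -0.125 0.058; -0.123 0.058; -0.122 0.063; -0.12 0.064; -0.118 0.068; -0.115 0.068; -0.114 0.066; -0.111 0.075; -0.109 0.082; -0.106 0.077; -0.104 0.081; -0.103 0.082; -0.101 0.089; -0.099 0.088; -0.097 0.092; -0.096 0.091; -0.094 0.093; -0.093 0.094; -0.092 0.102; -0.09 0.098; -0.088 0.053; -0.087 0.074; -0.085 0.101;
```

View pics/s15c.png

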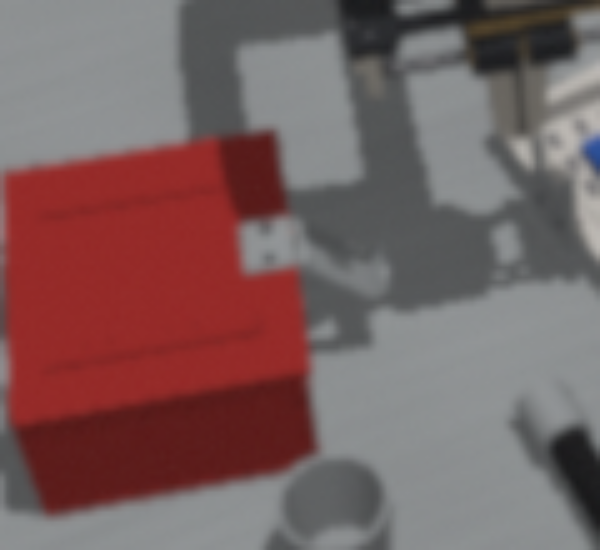

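View pics/w15.png

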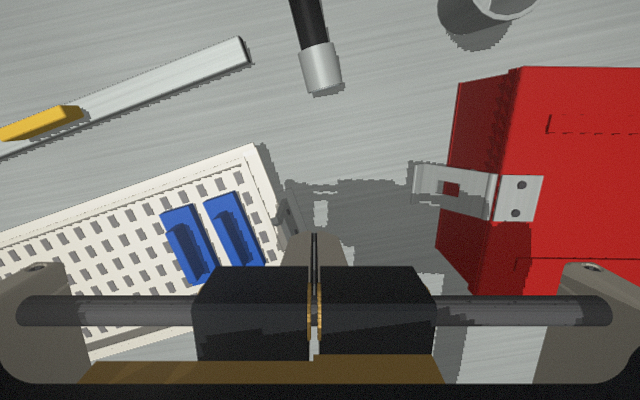

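Hasp now at 0.72 rad: flap from (-89,98) to lip end (-137,62) in the box's x–z. The lip hooked the finger, so I'll push it in from outside, low down.

```bash
python3 -m handwheel '0.026 -0.1 0 0 0 0;0.026 -0.183 -0.05 0 0 0;0.026 -0.183 -0.15 0 0 0;0.026 -0.183 -0.25 0 0 0;0.026 -0.183 -0.33 0 0 0' && python3 -m handwheel '0 0 -0.01 0 0 0;0 0 -0.02 0 0 0;-0.004 -0.02 -0.02 0 0 0;-0.008 -0.04 -0.02 0 0 0;-0.012 -0.06 -0.02 0 0 0' && python3 -m handwheel '-0.004 -0.018 0 0 0 0;-0.007 -0.036 0 0 0 0;-0.011 -0.053 0 0 0 0;-0.014 -0.07 0 0 0 0;-0.016 -0.08 0 0 0 0'
```

```text
t: 32.45
tool_pos: [0.5813, -0.1421, 0.0443]
orientation: [3.127, -0.303, -0.002]
force: [-0.1, 0.1, 0.4]
opening: 0.0007
t: 32.95
tool_pos: [0.5793, -0.1594, 0.0414]
orientation: [3.127, -0.3, 0.004]
force: [0.4, 2.1, -1.7]
opening: 0.0009
t: 33.45
tool_pos: [0.5736, -0.1832, 0.04]
orientation: [3.127, -0.301, 0.0]
force: [-1.2, -0.0, 0.0]
opening: 0.0004
```

```bash
python3 -m handwheel '-0.001 -0.007 0 0 0 0;-0.003 -0.014 0 0 0 0;-0.003 -0.014 0 0 0 0' ; python3 - <<'E'
from h import *
s,p,d=snap('scene','s16.png'); print(s['tool_pos'],s['force'])
cv2.imwrite('pics/s16c.png',cv2.resize(p[190:300,190:310],None,fx=5,fy=5)[...,::-1])
E
```

```text
t: 33.75
tool_pos: [0.5727, -0.187, 0.0399]
orientation: [3.127, -0.3, -0.0]
force: [1.0, -0.6, 0.4]
opening: 0.0003
[ 0.57267977 -0.18699462  0.03988237] [ 0.95826817 -0.57808426  0.36053965]
```

View pics/s16c.png

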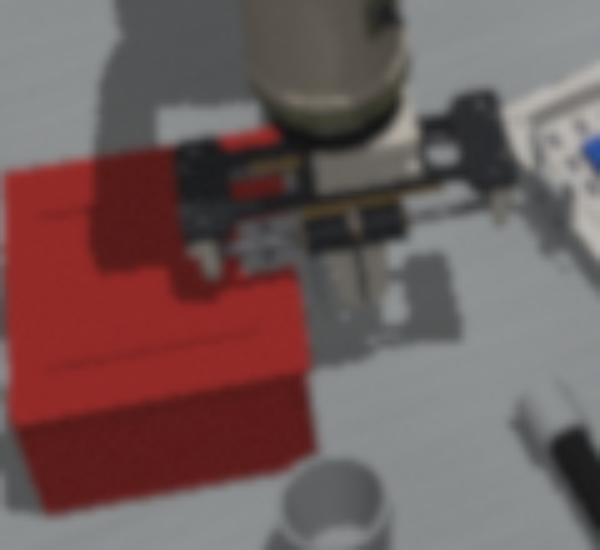

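```bash
python3 -m handwheel '-0.001 -0.007 0 0 0 0;-0.003 -0.014 0 0 0 0;-0.004 -0.02 0 0 0 0;-0.004 -0.02 0 0 0 0' ; python3 -m handwheel '-0.001 -0.007 0 0 0 0;-0.002 -0.01 0 0 0 0;-0.002 -0.01 0 0 0 0' 
```

```text
t: 34.2
tool_pos: [0.5715, -0.1931, 0.0399]
orientation: [3.127, -0.3, 0.0]
force: [-0.1, 0.2, -0.1]
opening: 0.0006
t: 34.5
tool_pos: [0.5709, -0.196, 0.0399]
orientation: [3.127, -0.3, 0.0]
force: [-0.3, 0.5, 0.8]
opening: 0.0005
```

```bash
python3 -m handwheel '-0.001 -0.006 0 0 0 0;-0.002 -0.012 0 0 0 0;-0.003 -0.015 0 0 0 0;-0.003 -0.015 0 0 0 0'; python3 - <<'E'
from h import *
for c in ('scene','top'):
    s,p,d=snap(c); print(s['tool_pos'],s['force'])
    W=world(c,s,d)
    c_=np.array([.5485,-.3033]);ex=np.array([-.198,-.98]);ey=np.array([.98,-.198])
    bx=(W[...,:2]-c_)@ex; by=(W[...,:2]-c_)@ey
    m=(bx<-.085)&(bx>-.16)&(abs(by)<.02)&(W[...,2]<.12)&(W[...,2]>.012)
    print(c,m.sum())
    for x,y,z in sorted(zip(np.round(bx[m],3),np.round(by[m],3),np.round(W[m][:,2],3)))[::3]: print(x,y,z,end='; ')
E
```

```text
t: 34.9
tool_pos: [0.5707, -0.1969, 0.0399]
orientation: [-3.122, 0.298, -0.0]
force: [1.7, 15.1, 2.6]
opening: 0.0007
[ 0.57072422 -0.19688049  0.03990161] [ 1.74898297 15.12646991  2.58408044]
scene 150
-0.128 0.007 0.071; -0.126 0.01 0.051; -0.125 0.01 0.046; -0.125 0.013 0.088; -0.123 0.008 0.083; -0.123 0.011 0.092; -0.122 0.01 0.041; -0.121 0.008 0.06; -0.12 0.01 0.053; -0.12 0.013 0.061; -0.119 0.011 0.049; -0.118 0.009 0.067; -0.117 0.011 0.06; -0.116 0.012 0.046; -0.116 0.012 0.08; -0.115 0.012 0.042; -0.114 0.013 0.063; -0.113 0.009 0.044; -0.112 0.009 0.097; -0.112 0.011 0.071; -0.111 0.011 0.057; -0.11 0.011 0.077; -0.109 0.012 0.068; -0.108 0.01 0.056; -0.108 0.016 0.098; -0.107 0.013 0.084; -0.106 0.015 0.068; -0.105 0.012 0.084; -0.104 0.009 0.071; -0.104 0.013 0.05; -0.103 0.011 0.093; -0.102 0.01 0.083; -0.102 0.013 0.091; -0.101 0.011 0.049; -0.1 0.011 0.069; -0.1 0.019 0.045; -0.099 0.013 0.058; -0.098 0.012 0.076; -0.097 0.012 0.042; -0.097 0.017 0.044; -0.096 0.012 0.062; -0.095 0.003 0.04; -0.095 0.013 0.083; -0.094 0.01 0.04; -0.093 0.001 0.043; -0.092 0.002 0.04; -0.091 0.003 0.061; -0.091 0.02 0.074; -0.089 0.018 0.052; -0.088 0.016 0.099; [ 0.57072377 -0.19686704  0.03988868] [ 2.21178872 16.06883009  2.91871126]
top 2
-0.123 -0.007 0.057;
```

Firm stop (15 N). Backing out and checking the hasp.

```bash
python3 -m handwheel '0.005 0.03 0 0 0 0;0.014 0.07 0 0 0 0;0.03 0.14 0 0 0 0;0.05 0.22 0 0 0 0;0.05 0.25 0.05 0 0 0' && python3 -m handwheel '0 0 0.1 0 0 0;0 0 0.2 0 0 0;0 0.05 0.32 0 0 0;0 0.1 0.4 0 0 0;0 0.1 0.5 0 0 0'; python3 - <<'E'
from h import *
s,p,d=snap('wrist','w17.png'); W=world('wrist',s,d); print(s['t'])
c_=np.array([.5485,-.3033]);ex=np.array([-.198,-.98]);ey=np.array([.98,-.198])
for c in ('wrist','scene'):
    if c=='scene':
        s,p,d=snap('scene'); W=world('scene',s,d)
        cv2.imwrite('pics/s17c.png',cv2.resize(p[190:300,190:310],None,fx=5,fy=5)[...,::-1])
    bx=(W[...,:2]-c_)@ex; by=(W[...,:2]-c_)@ey
    m=(bx<-.082)&(bx>-.16)&(abs(by)<.022)&(W[...,2]<.12)&(W[...,2]>.012)
    print(c,m.sum())
    for x,y,z in sorted(zip(np.round(bx[m],3),np.round(by[m],3),np.round(W[m][:,2],3)))[::max(1,m.sum()//40)]: print(x,y,z,end='; ')
E
```

```text
t: 35.5
tool_pos: [0.5836, -0.1227, 0.0529]
orientation: [-3.126, 0.298, 0.007]
force: [-0.6, -0.5, -0.3]
opening: 0.0005
t: 36.0
tool_pos: [0.5847, -0.094, 0.2069]
orientation: [-3.127, 0.298, -0.001]
force: [0.2, 0.4, -0.1]
opening: 0.0007
36.0
wrist 1246
-0.099 -0.017 0.043; -0.099 0.017 0.044; -0.098 0.014 0.042; -0.096 -0.007 0.043; -0.095 -0.006 0.044; -0.094 0.002 0.044; -0.093 0.007 0.043; -0.092 0.003 0.044; -0.091 0.002 0.071; -0.09 -0.0 0.076; -0.089 -0.012 0.098; -0.089 0.006 0.043; -0.088 -0.016 0.07; -0.088 -0.011 0.099; -0.088 -0.004 0.043; -0.088 0.002 0.089; -0.088 0.01 0.044; -0.088 0.017 0.081; -0.087 -0.017 0.093; -0.087 -0.014 0.053; -0.087 -0.012 0.049; -0.087 -0.01 0.055; -0.087 -0.008 0.058; -0.087 -0.006 0.067; -0.087 -0.004 0.079; -0.087 -0.001 0.086; -0.087 0.002 0.082; -0.087 0.004 0.094; -0.087 0.007 0.065; -0.087 0.009 0.053; -0.087 0.011 0.051; -0.087 0.012 0.088; -0.087 0.014 0.084; -0.087 0.016 0.059; -0.087 0.017 0.088; -0.086 -0.008 0.086; -0.086 0.011 0.1; -0.085 -0.003 0.101; -0.085 0.018 0.077; -0.084 0.012 0.101; -0.082 0.005 0.102; scene 92
-0.
[... 211 characters left out ...]
042; -0.096 -0.004 0.041; -0.096 0.019 0.041; -0.095 0.003 0.07; -0.095 0.009 0.044; -0.094 0.003 0.06; -0.094 0.017 0.044; -0.093 0.001 0.044; -0.093 0.006 0.075; -0.092 -0.014 0.099; -0.092 0.004 0.067; -0.092 0.007 0.1; -0.091 -0.013 0.095; -0.091 0.003 0.061; -0.091 0.014 0.1; -0.091 0.019 0.077; -0.09 -0.0 0.097; -0.09 0.017 0.061; -0.09 0.019 0.068; -0.09 0.021 0.099; -0.089 0.005 0.098; -0.089 0.016 0.049; -0.089 0.021 0.061; -0.088 -0.006 0.099; -0.088 0.018 0.101; -0.088 0.02 0.079; -0.087 0.002 0.072; -0.086 0.004 0.065; -0.085 -0.008 0.103; -0.085 -0.001 0.102; -0.085 0.016 0.099; -0.084 0.003 0.102; -0.083 -0.021 0.096; -0.083 -0.011 0.104; -0.083 0.014 0.102; -0.082 0.017 0.101;
```

View pics/w17.png

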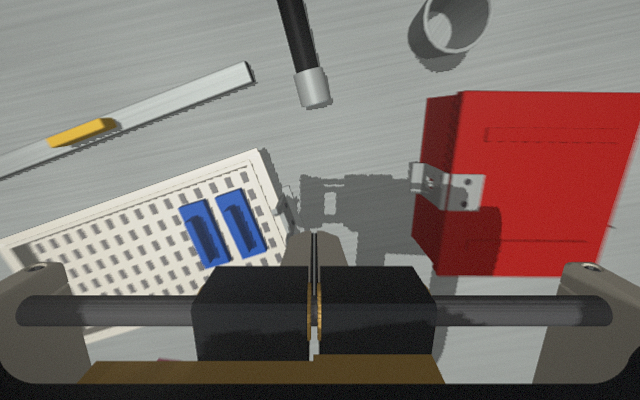

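View pics/s17c.png

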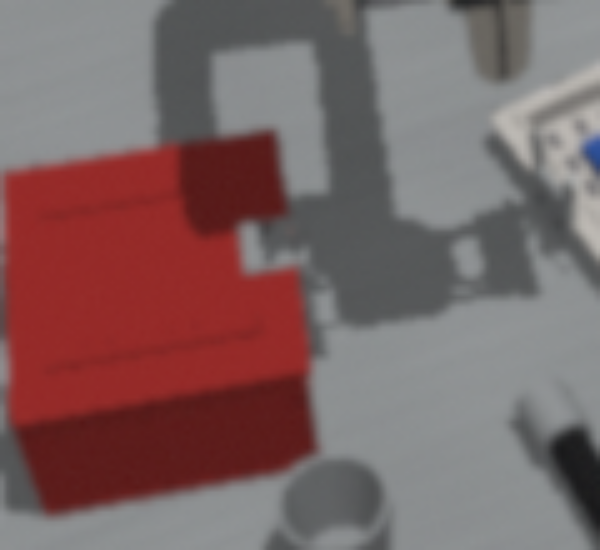

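Hasp hangs vertically (box x = -87 mm from z=99 down to 43), with the staple through its slot at (430,183); both sound blocks lie in the tray at (205,235) and (240,225). Now the bar.

```bash
python3 -m handwheel '0.05 0.1 0.05 0 0 0.18;0.1 0.2 0.05 0 0 0.36;0.15 0.3 0.05 0 0 0.54;0.2 0.4 0.05 0 0 0.72;0.25 0.5 0.05 0 0 0.85' 0 40 && python3 -m handwheel '0.02 0.08 0 0 0 0.18;0.05 0.16 0 0 0 0.36;0.08 0.25 0 0 0 0.54;0.1 0.3 0 0 0 0.72;0.1 0.347 0 0 0 0.85' && python3 -m handwheel '0 0 0 0 0 0.18;0 0 0 0 0 0.36;0 0 0 0 0 0.54;0 0 0 0 0 0.72;0 0 0 0 0 0.731'; python3 - <<'E'
from h import *
s,p,d=snap('wrist','w18.png'); W=world('wrist',s,d); np.save('W18.npy',W)
a=s['orientation'];print(s['tool_pos'],'yaw',(2*np.degrees(np.arctan2(a[1],a[0]))-90)%180,s['opening'],s['q'])
hsv=cv2.cvtColor(p,cv2.COLOR_RGB2HSV)
yel=(hsv[...,0]>15)&(hsv[...,0]<35)&(hsv[...,1]>150)&(W[...,2]<.045)&(W[...,2]>.032)
print('grip',yel.sum(),cv2.minAreaRect(W[yel][:,:2].astype(np.float32)),np.median(W[yel][:,2]))
E
```

```text
t: 36.6
tool_pos: [0.6603, 0.0554, 0.2198]
orientation: [3.051, 0.749, -0.001]
force: [0.4, 0.0, -0.4]
opening: 0.0359
t: 37.1
tool_pos: [0.6902, 0.1594, 0.2192]
orientation: [2.637, 1.708, -0.001]
force: [0.1, 0.2, 0.2]
opening: 0.0463
t: 37.6
tool_pos: [0.6898, 0.1583, 0.2196]
orientation: [-2.049, -2.381, 0.001]
force: [0.3, -0.4, -0.3]
opening: 0.0466
[0.68982388 0.15826622 0.21956519] yaw 8.55536526830167 0.046620183598798354 [ 1.53364630e-01  4.25346782e-01  1.13766379e+00 -4.55032522e-04
  1.57927733e+00  4.04163634e-03]
grip 484 ((0.6895433068275452, 0.15805725753307343), (0.010922671295702457, 0.06848149746656418), 8.278369903564453) 0.038241973133098794
```

View pics/w18.png

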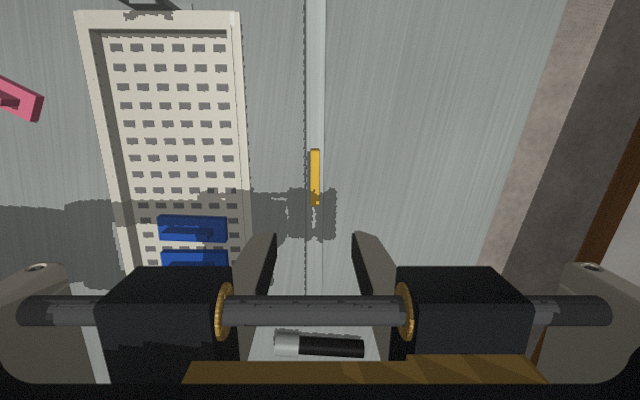

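```bash
python3 -m handwheel '0 0 -0.12 0 0 0;0 0 -0.26 0 0 0;0 0 -0.4 0 0 0;0 0 -0.52 0 0 0;0 0 -0.6 0 0 0' && python3 -m handwheel '0 0 -0.03 0 0 0;0 0 -0.055 0 0 0;0 0 -0.065 0 0 0;0 0 -0.065 0 0 0' && python3 -m handwheel '0 0 0 0 0 0;0 0 0 0 0 0;0 0 0 0 0 0;0 0 0 0 0 0;0 0 0 0 0 0' 1 60 && python3 -m handwheel '0 0 0 0 0 0;0 0 0 0 0 0;0 0 0.02 0 0 0;0 0 0.06 0 0 0;0 0 0.12 0 0 0'; python3 - <<'E'
from h import *
# tray centre from rims, wrist view W18 and top view Wtop
for f in ('W18.npy','Wtop.npy'):
    W=np.load(f); 
    m=(abs(W[...,2]-.03)<.0025)&(W[...,0]>.4)&(W[...,0]<.63)&(W[...,1]>-.08)&(W[...,1]<.35)
    m=cv2.morphologyEx(m.astype(np.uint8),cv2.MORPH_OPEN,np.ones((2,2),np.uint8))>0
    P=W[m][:,:2]; print(f,len(P),cv2.minAreaRect(P.astype(np.float32)))
E
```

```text
t: 38.15
tool_pos: [0.6879, 0.1581, 0.0359]
orientation: [-2.056, -2.372, 0.006]
force: [-0.8, -0.7, -0.4]
opening: 0.0465
t: 38.55
tool_pos: [0.691, 0.1589, 0.0217]
orientation: [2.052, 2.377, 0.002]
force: [0.4, 0.5, -0.6]
opening: 0.0466
t: 39.05
tool_pos: [0.6902, 0.1588, 0.0207]
orientation: [2.052, 2.378, 0.001]
force: [-3.3, 0.8, -3.2]
opening: 0.0117
t: 39.55
tool_pos: [0.6885, 0.1586, 0.0556]
orientation: [-2.051, -2.377, 0.004]
force: [0.4, -0.2, -5.4]
opening: 0.0112
W18.npy 7835 ((nan, nan), (0.0, 0.0), 0.0)
Wtop.npy 1385 ((0.5173926949501038, 0.12857404351234436), (0.17971347272396088, 0.3699207007884979), 8.143333435058594)
```

```bash
python3 -m handwheel '0 0 0.1 0 0 0;0 0 0.2 0 0 0;0 0 0.31 0 0 0;0 0 0.34 0 0 0;0 0 0.34 0 0 0' && python3 -m handwheel '-0.11 -0.02 0 0 0 0;-0.23 -0.04 0 0 0 0;-0.35 -0.06 0 0 0 0;-0.47 -0.08 0 0 0 0;-0.56 -0.093 0 0 0 0' && python3 -m handwheel '0 0 0 0 0 0;0 0 0 0 0 0'; python3 - <<'E'
from h import *
s,p,d=snap('wrist','w19.png'); W=world('wrist',s,d); np.save('W19.npy',W)
a=s['orientation'];print(s['tool_pos'],'yaw',(2*np.degrees(np.arctan2(a[1],a[0]))-90)%180,s['opening'],s['force'])
s,p,d=snap('scene','s19.png'); np.save('W19s.npy',world('scene',s,d))
cv2.imwrite('pics/s19c.png',cv2.resize(p[150:280,250:450],None,fx=4,fy=4)[...,::-1])
E
```

```text
t: 40.05
tool_pos: [0.6918, 0.1591, 0.162]
orientation: [2.05, 2.376, 0.007]
force: [0.7, 0.3, -4.6]
opening: 0.0115
t: 40.55
tool_pos: [0.5185, 0.1303, 0.1555]
orientation: [-2.05, -2.376, 0.006]
force: [-0.4, -0.9, -3.6]
opening: 0.0118
t: 40.75
tool_pos: [0.521, 0.1308, 0.1569]
orientation: [-2.051, -2.378, 0.002]
force: [-0.0, -0.1, -4.3]
opening: 0.0114
[0.52095931 0.13076828 0.15686599] yaw 8.433138548868556 0.011434635837931289 [-0.03079186 -0.13167079 -4.27024858]
```

View pics/w19.png

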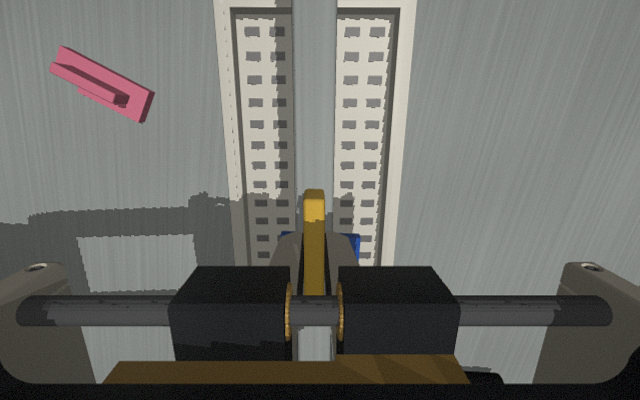

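View pics/s19c.png

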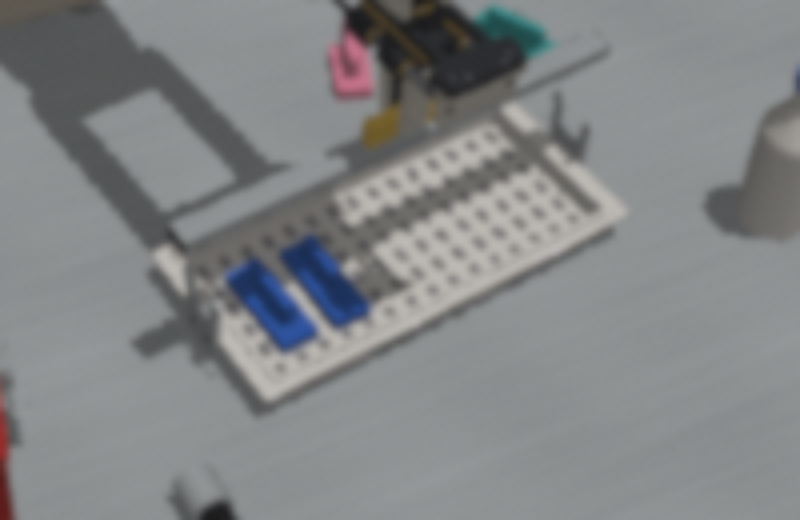

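```bash
python3 -m handwheel '0 0 -0.05 0 0 -0.007;0 0 -0.1 0 0 -0.007;0 0 -0.15 0 0 -0.007;0 0 -0.18 0 0 -0.007;0 0 -0.19 0 0 -0.007' && python3 -m handwheel '0 0 -0.02 0 0 0;0 0 -0.035 0 0 0;0 0 -0.05 0 0 0;0 0 -0.05 0 0 0'
```

```text
t: 41.35
tool_pos: [0.5206, 0.1307, 0.0989]
orientation: [-2.057, -2.371, 0.005]
force: [-0.7, 0.1, -4.9]
opening: 0.0118
t: 41.75
tool_pos: [0.5218, 0.1308, 0.0859]
orientation: [-2.058, -2.373, 0.001]
force: [-0.6, -0.7, -3.9]
opening: 0.0114
```

```bash
python3 -m handwheel '0 0 -0.015 0 0 0;0 0 -0.03 0 0 0;0 0 -0.04 0 0 0;0 0 -0.045 0 0 0;0 0 -0.045 0 0 0' && python3 -m handwheel '0 0 -0.005 0 0 0;0 0 -0.005 0 0 0'; python3 -m handwheel '0 0 -0.004 0 0 0;0 0 -0.004 0 0 0'
```

```text
t: 42.25
tool_pos: [0.5218, 0.1309, 0.0725]
orientation: [-2.058, -2.373, 0.001]
force: [-0.8, -0.2, -4.5]
opening: 0.0113
t: 42.45
tool_pos: [0.522, 0.1309, 0.0713]
orientation: [-2.059, -2.373, 0.0]
force: [-1.2, -0.0, -4.4]
opening: 0.0118
t: 42.65
tool_pos: [0.5223, 0.1309, 0.0705]
orientation: [2.059, 2.373, 0.001]
force: [-0.4, 0.8, -4.0]
opening: 0.0113
```

```bash
python3 -m handwheel '0 0 -0.004 0 0 0;0 0 -0.004 0 0 0'; python3 -m handwheel '0 0 0 0 0 0;0 0 0 0 0 0;0 0 0 0 0 0;0 0 0 0 0 0;0 0 0 0 0 0' 0 ; python3 -m handwheel '0 0 0.04 0 0 0;0 0 0.12 0 0 0;0 0 0.25 0 0 0;0 0 0.4 0 0 0;0 0 0.55 0 0 0' && python3 -m handwheel '-0.1 0.1 0.05 0 0 0;-0.2 0.2 0.1 0 0 0;-0.3 0.35 0.1 0 0 0;-0.4 0.5 0.1 0 0 0;-0.5 0.65 0.1 0 0 0'; python3 - <<'E'
from h import *
s,p,d=snap('scene','s20.png'); Ws=world('scene',s,d)
cv2.imwrite('pics/s20c.png',cv2.resize(p[150:280,250:450],None,fx=4,fy=4)[...,::-1])
s,p,d=snap('top','t20.png'); W=world('top',s,d)
hsv=cv2.cvtColor(p,cv2.COLOR_RGB2HSV)
yel=(hsv[...,0]>15)&(hsv[...,0]<35)&(hsv[...,1]>150)&(W[...,2]<.12); print('grip',cv2.minAreaRect(W[yel][:,:2].astype(np.float32)),np.median(W[yel][:,2]))
for n,w in (('top',W),('scene',Ws)):
  m=(abs(w[...,2]-.065)<.006)&(w[...,0]>.45)&(w[...,0]<.58)&(w[...,1]>-.1)&(w[...,1]<.36)
  P=w[m];q=P-P.mean(0);u,sv,vt=np.linalg.svd(q[:,:2],full_matrices=False); t=q[:,:2]@vt[0]
  print(n,len(P),vt[0],t.min(),t.max(),P.mean(0),'slope',np.polyfit(t,P[:,2],1))
E
```

```text
t: 42.85
tool_pos: [0.5224, 0.131, 0.0704]
orientation: [2.058, 2.373, 0.001]
force: [-4.6, -1.7, 7.1]
opening: 0.0112
t: 43.35
tool_pos: [0.5221, 0.1309, 0.069]
orientation: [2.059, 2.373, 0.0]
force: [0.1, 0.3, -0.5]
opening: 0.0445
t: 43.85
tool_pos: [0.5216, 0.1308, 0.2364]
orientation: [2.059, 2.373, 0.0]
force: [1.1, -0.0, 1.0]
opening: 0.0467
t: 44.35
tool_pos: [0.3777, 0.317, 0.2655]
orientation: [2.059, 2.372, 0.003]
force: [1.1, 0.8, -0.8]
opening: 0.0468
grip ((0.5213715434074402, 0.12939167022705078), (0.01134474016726017, 0.06715618818998337), 7.895646572113037) 0.08850720717583827
top 1496 [ 0.13875956 -0.9903261 ] -0.2045499361401638 0.20581023838171383 [0.52126052 0.13046304 0.064608  ] slope [2.29813213e-05 6.46079973e-02]
scene 649 [-0.13893563  0.99030141] -0.19144953657406064 0.21993909551508473 [0.52973303 0.11882094 0.06282164] slope [0.00067319 0.06282164]
```

View pics/s20c.png

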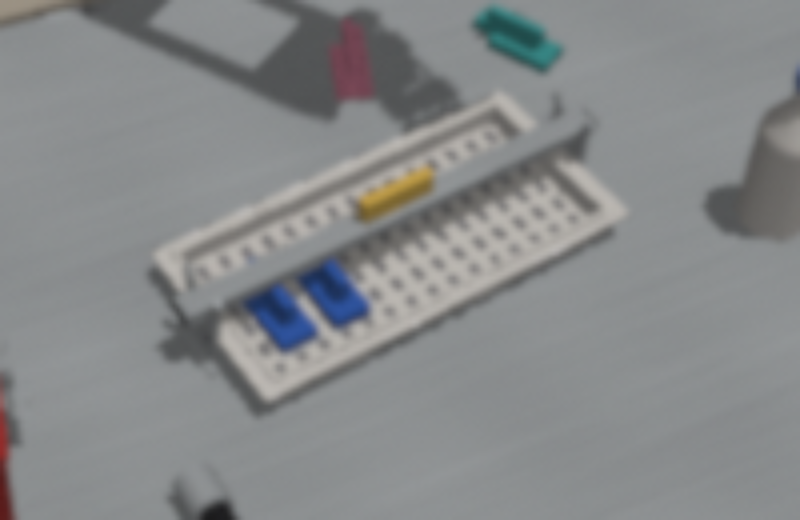

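View pics/t20.png

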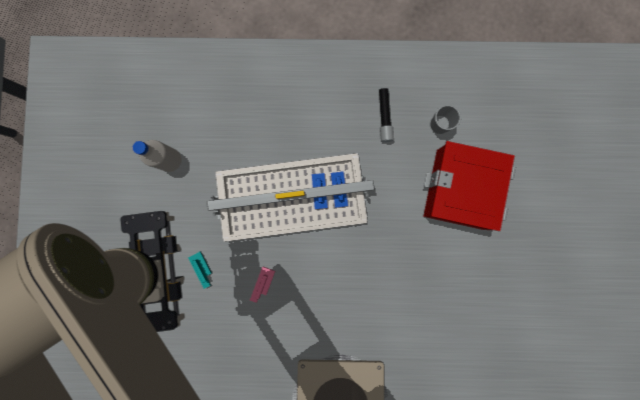

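```bash
python3 -m handwheel '0 0 0 0 0 0;0 0 0 0 0 0;0 0 0 0 0 0;0 0 0 0 0 0;0 0 0 0 0 0'; python3 - <<'E'
from h import *
s,p,d=snap('scene'); W=world('scene',s,d)
c=np.array([.5485,-.3033]);ex=np.array([-.198,-.98]);ey=np.array([.98,-.198])
bx=(W[...,:2]-c)@ex; by=(W[...,:2]-c)@ey
m=(bx>-.075)&(bx<.07)&(abs(by)<.085)&(W[...,2]<.13)&(W[...,2]>.08)
print('lid',np.linalg.lstsq(np.c_[bx[m],by[m],np.ones(m.sum())],W[m][:,2],rcond=None)[0])
m=(bx<-.086)&(bx>-.16)&(abs(by)<.022)&(W[...,2]<.094)&(W[...,2]>.035); print('hasp',m.sum(),np.percentile(bx[m],[2,50,98]))
a=cv2.imread('pics/top0.png').astype(int);b=cv2.imread('pics/t20.png').astype(int)
for n,(r0,r1,c0,c1) in dict(spray=(135,175,130,185),torch=(80,145,375,400),cup=(100,142,430,463)).items(): print(n,np.abs(a-b)[r0:r1,c0:c1].mean())
print(robot.close_job())
E
```

```text
t: 44.95
tool_pos: [0.3794, 0.3149, 0.264]
orientation: [-2.061, -2.371, 0.0]
force: [0.3, 0.3, 0.3]
opening: 0.0465
lid [-0.0049279   0.00025786  0.09972153]
hasp 57 [-0.10304839 -0.09529224 -0.08842932]
spray 4.04969696969697
torch 4.039384615384615
cup 4.125541125541125
the job is handed in; nothing more can be done
None
```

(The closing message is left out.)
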